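# Hook the carriage spring onto a gear roll tester

### The job

Fit the loose tension spring to the gear roll tester. First drop the spring's bent leg all the way down into the hole in the fixed steel bed; then take its other end, stretch the spring along and put its eye down over the headed post on the sliding carriage, so that the spring lies flat and draws the carriage home against its stop with the two gears in mesh. Leave the spring on by itself and do not disturb the other things on the table.

Things in the scene. Friction and masses are not known exactly. Their poses are not given: they have to be found in the camera images.
- tester: the gear roll tester, fixed to the table: a white base plate 12 mm thick with a steel bed 50 mm wide (its top 30 mm above the table) that runs from 30 mm behind the hole to 118 mm in front of it. Origin on the table under the hole; x runs horizontally along the middle of the bed from the hole to the post, z up. The two gears and a small dial stand 80 mm or more to the -y side, up to 68 mm high
- hole (a point): the mouth of the round hole, 7 mm across and 18 mm deep, in the bed's top face (30 mm above the table); axes as the tester
- carriage (a joint): position of the aluminium carriage that carries the post and the second gear: 0 is home against its stop (gears in mesh), up to 0.017 m away from the hole. It slides freely along the tester's x against about 1.5 N of friction. When home, the post is 135 mm from the hole
- post (a point): upright steel post on the carriage, on the tester's x line: neck 6 mm across, head 8 mm across with a bevelled top. This point lies on its axis 6 mm above the bed top, where the eye should lie; the post's top is 10 mm higher than this point. The carriage top around it is level with the bed to within 1 mm
- spring: the loose steel tension spring, about 95 g: 16 mm coils between two flat-sided end blocks; at first it lies level on a black rest. Origin in the middle of the leg's slot range, level with the blocks' undersides; x runs along the spring from leg to eye, z up. Unstretched, the eye is 120 mm ahead of the origin and the eye block spans x = 86 to 108 mm
- leg_block (a point): centre of the end block on the leg's side: 14 mm wide (y), 22 mm long (x), 18 mm high, gripped on its sides; at x = 19 mm, 9 mm above the underside. From its end a 5 mm wire bends down, the leg, at x = 0, its flat tip 14 mm below the underside. The wire is clamped firmly across the block somewhere from y = -5.5 to +5.5 mm, which no pose tells: look or feel for it
- eye_block (a point): centre of the like block (14 x 22 x 18 mm) on the eye's side, 9 mm above the underside; the eye's centre lies 23 mm further along the spring's x and 3 mm lower
- eye (a point): centre of the closed ring at the spring's far end: level ring, about 11.5 mm clear inside, 20 mm outside, 4 mm thick; 6 mm above the underside of the blocks
- eye_end (a joint): how far the spring is stretched, m (0 unstretched, at most 0.05). Starting to stretch it takes about 2 N, then 0.23 N more per mm
- spare_gear: loose spare steel gear 60 mm across, 24 mm high, to be left alone; origin under its centre
- arbor: loose steel arbor standing upright, 36 mm foot, 75 mm high, to be left alone; origin under its centre
- driver: loose screwdriver 170 mm long, lying, to be left alone
- oil: white oil bottle 44 mm across, 100 mm high, to be left alone
- ring_gauge: dark steel ring gauge, 56 mm across, 18 mm high, to be left alone
- brush: brush 160 mm long, lying, to be left alone
- rest: the black spring rest, fixed: a foot 150 x 60 x 6 mm with a platform 98 x 30 mm, 26 mm high, which carries the blocks; leg and eye hang over its ends. It stands to the left or the right of the tester. Origin under its centre, x along its length
Not all that is in view belongs to the job. What is shaped like the spring but green, purple or yellow is not meant.

How it is judged:
On the way, in this order (a step that is already met when the one before it is completed fails the run):
1. the leg is down in the hole with the spring not yet on the post (horizontal distance between spring and hole below 0.01 m and z of spring in the frame of hole below 0.004 m and horizontal distance between eye and post above 0.006 m), for 0.2 s.
2. the eye is down around the post (horizontal distance between eye and post below 0.006 m and z of eye in the frame of post below 0.005 m and horizontal distance between spring and hole below 0.01 m and z of spring in the frame of hole below 0.006 m), for 0.2 s.
At the end, for the whole second after the job is handed in: Spring's leg end down on the bed with the leg in the hole (origin at most 4 mm above the bed, within 10 mm of the hole); eye round the post (centre within 6 mm, at most 5 mm above its seat); spring stretched over 8 mm, level within 0.12 rad, at rest; carriage within 2 mm of home (horizontal distance between spring and hole below 0.01 m and z of spring in the frame of hole below 0.004 m and horizontal distance between eye and post below 0.006 m and z of eye in the frame of post below 0.005 m and value of joint carriage below 0.002 m and value of joint eye_end above 0.008 m and angle between spring's own z axis and vertical below 0.12 rad and linear speed of spring below 0.02 m/s); the robot touches nothing.
It fails at once if a bystander is moved by more than 30 mm (distance of any of spare_gear, arbor, driver, oil, ring_gauge, brush from where it was at the start of the episode above 0.03 m).
It also fails if it takes over 58 s, if anything falls off the work surface, if the arm or the gripper's body presses on something with over 40 N, if the wrist force passes 120 N, or if a joint passes its speed limit or range.

### The arm

A 7-joint arm with a two-finger parallel gripper is mounted at the origin on the work surface. World frame = base frame: x ahead of the robot, y to its left, z up, the work surface at z = 0. Lengths are in m, angles in rad, forces in N, time in s.
With the tool pointing down it reaches from about 0.425 to 0.925 m from the base axis. Payload 6.8 kg.
Tool frame: the origin (TCP) lies at the very end of the fingers, on their centre line; the grasp point (between the pads) lies 19 mm behind it; y points along the fingers, z is the direction in which the jaws open and shut, and the axes are right-handed (so a half turn about y gives the same grasp; the last joint's range is limited). The gripper opens to 85 mm and grips with 20 to 120 N. Pads are 22 mm wide; open, the fingers measure 114 mm over their backs; the gripper's body (76 mm by 85 mm) begins 54 mm behind the grasp point. The pads swing forward as they close: fully open they stand 13 mm farther back than shut.
Start: joints at [-0.108, 0.477, 0.022, 1.555, -0.011, 1.109, -0.083], TCP at [0.675, 0, 0.207] pointing down, gripper open.
Joint ranges: [-2.96, 2.96], [-0.34, 2.1], [-1.41, 1.46], [0.24, 2.44], [-1.37, 4.51], [0.17, 1.92], [-2.96, 2.96]. Speed limits (rad/s): [2.39, 2.39, 3.14, 3.14, 3.14, 3.14, 3.14].

### API

Orientations are given as a rotation vector (axis times angle).
In Python, from bench import r gives the robot as it stands.
- The arm moves only by the tool drive_tool, never from a script. Its argument "series" is a list of rows, each a list of 7 numbers: the shift along the tool's x, y, z in mm, then the turn, a rotation vector about the tool's x, y, z in degrees, then the finger opening in mm, from 0 to 85.4. In form: [[tx, ty, tz, wx, wy, wz, grip], ...]. A call has 1 to 5 rows; each row is the pose to reach, as a shift and turn from the pose measured when the call began, along the tool's axes at that moment; what a row does not reach only later rows make up. A row lasts 1/10 s, in which the tool goes at most 50 mm and 8.59 degrees, less where a joint would pass 70% of its speed; a pose out of reach is approached as far as the arm can. A call with a gripper value outside its range is refused whole. The fingers move at their own pace and stop on an object; "squeeze" is the grip in N (left out, the last holds). Time passes only in rows, so rows that repeat a pose let the fingers close. It gives the time, the measured TCP pose, the force and the opening at its end, in the units of the state.
- r.get_obs(): the state, without advancing time (a new reading comes with each control period).
- r.grab_frame(name): name is "scene" or "side" or "wrist"; returns a dict with "frame" (420x560x3 uint8, blue, green, red), "intrinsics" (3x3 intrinsics, pixels), "rvec" (rotation vector, rad) and "tvec" (3), from world to camera coordinates, as OpenCV has them. Camera axes: x right, y down, z forward; pixel columns grow to the right and rows downward; lengths in m; the calibration is good to about 2 mm. A picture is of the moment at which its call begins. There is no depth.
- r.hand_in(): hands the job in, once; it reports no verdict.
The state is a dict: "clock": time; "joints": joint angles; "qvel": joint speeds; "tau": joint torques, N m; "tcp_pos": TCP position; "orientation": TCP orientation; "contact_force": force on the tool from outside, world axes, zero at the start; "moment": the same for the moment, N m; "grip_width": finger opening in m.
Only numpy, scipy, OpenCV 4.12 (cv2) and the standard library are available. Lean on these libraries where they do the work, as an engineer would, in place of code of your own. Each camera call takes 0.05 s, during which the arm holds its last target.

## Working session

There is one attempt and no reset: what is moved stays moved. The work goes in short steps, Python scripts to look and compute and a tool call to move; the robot and the scene stay as the last step left them, time stands still between calls to the robot, and variables do not carry over. Pictures are saved under pics/ and viewed, and the job is handed in when it is done.

Besides the shell and the picture viewer there is one more tool, called after "Emit:" as a command line: name --pt "numbers of a row" for each row, then --argument value for the rest. drive_tool: Moves the arm, as the interface text tells. Its arguments: {"type":"object","properties":{"series":{"type":"array","items":{"type":"array","items":{"type":"number"}}},"squeeze":{"type":"number"}},"required":["series"]}

```bash
ls -la; mkdir -p pics; python3 - <<'E'
from bench import r
import cv2
o=r.get_obs(); print(o)
for n in ["scene","side","wrist"]:
    f=r.grab_frame(n); cv2.imwrite(f"pics/{n}0.png",f["frame"]); print(n,f["intrinsics"],f["rvec"],f["tvec"])
E
```

```text
total 12
drwxr-xr-x  3 agent agent 4096 Dec  6 19:29 .
drwxr-xr-x 23 root  root  4096 Dec  6 19:29 ..
drwxr-xr-x  2 agent agent 4096 Dec  6 19:29 pics
{'clock': 0.0, 'joints': array([-0.10809225,  0.47777557,  0.02234141,  1.5564815 , -0.01149049,
        1.10930202, -0.08307106]), 'qvel': array([ 0.00214863, -0.00054727,  0.00015862,  0.00167844, -0.00194607,
       -0.00089414, -0.00221954]), 'tau': array([-5.45967814e-04, -5.96443820e+01,  1.60769675e+00, -2.81194621e+01,
        1.24063640e-02,  9.39900521e-03,  2.20753498e-05]), 'tcp_pos': array([ 6.74348174e-01, -2.90005270e-05,  2.06429563e-01]), 'orientation': array([-1.21067751,  1.21044666, -1.20840659]), 'contact_force': array([0.70150776, 0.36338292, 0.48153536]), 'moment': array([-1.00999323e-05,  1.81116615e-04, -1.33929794e-02]), 'grip_width': 0.0855647439242749}
scene [[383.44156057   0.         281.72032061]
 [  0.         383.44156057 213.95089734]
 [  0.           0.           1.        ]] [ 2.43927951  0.7746046  -0.23041717] [-0.40951063 -0.24497322  1.37160221]
side [[416.31465404   0.         277.3900329 ]
 [  0.         416.31465404 207.45012213]
 [  0.           0.           1.        ]] [ 0.66103533 -2.6298158   1.14090918] [0.47291833 0.22052163 0.91576347]
wrist [[347.65422433   0.         282.08043583]
 [  0.         347.65422433 213.22354417]
 [  0.           0.           1.        ]] [-2.86556814e+00 -1.07807254e-03  1.20240595e-03] [-0.67356328 -0.03496746  0.37915322]
```

View pics/scene0.png

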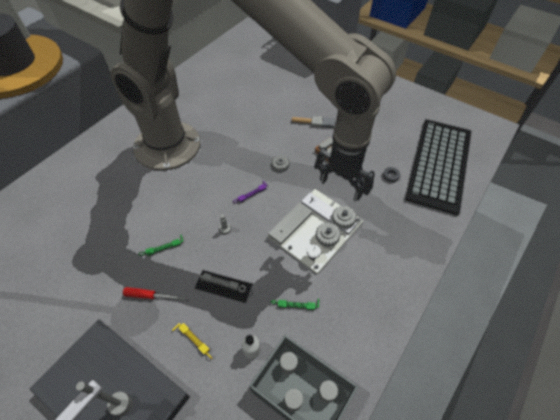

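View pics/side0.png

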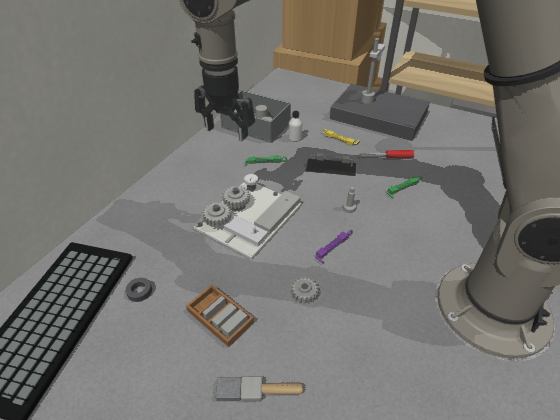

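View pics/wrist0.png

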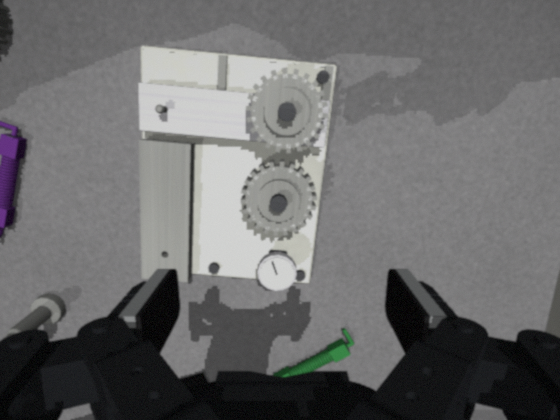

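```bash
cat > h.py <<'E'
import numpy as np, cv2
from scipy.spatial.transform import Rotation as Ro
from bench import r
def cast(f,u,v,z):
    R=cv2.Rodrigues(np.array(f["rvec"]))[0]; t=np.array(f["tvec"]).ravel()
    d=R.T@np.linalg.inv(f["intrinsics"])@np.array([u,v,1.]); c=-R.T@t
    return c+d*(z-c[2])/d[2]
def proj(f,p):
    q=cv2.projectPoints(np.array(p,float).reshape(-1,1,3),np.array(f["rvec"]),np.array(f["tvec"]),f["intrinsics"],None)[0]
    return q.reshape(-1,2)
def ray(f,u,v):
    R=cv2.Rodrigues(np.array(f["rvec"]))[0]; t=np.array(f["tvec"]).ravel()
    d=R.T@np.linalg.inv(f["intrinsics"])@np.array([u,v,1.]); return -R.T@t,d/np.linalg.norm(d)
def tri(rs):
    A=np.zeros((3,3));b=np.zeros(3)
    for c,d in rs:
        P=np.eye(3)-np.outer(d,d);A+=P;b+=P@c
    return np.linalg.solve(A,b)
def save(f,name,box=None,s=1):
    im=f["frame"]
    if box: im=im[box[1]:box[3],box[0]:box[2]]
    cv2.imwrite("pics/"+name,cv2.resize(im,None,fx=s,fy=s,interpolation=cv2.INTER_CUBIC))
def togo(target,Rt=None):
    o=r.get_obs();R=Ro.from_rotvec(o["orientation"])
    d=R.inv().apply(np.array(target)-o["tcp_pos"])*1000
    w=(R.inv()*Rt).as_rotvec(degrees=True) if Rt is not None else np.zeros(3)
    return d.round(1),w.round(2)
E
python3 - <<'E'
from h import *
print(Ro.from_rotvec(r.get_obs()["orientation"]).as_matrix().round(3))
f=r.grab_frame("scene");g=r.grab_frame("side");w=r.grab_frame("wrist")
for (u,v) in [(165,254),(161,108)]: print(cast(w,u,v,.03),cast(w,u,v,.046))
print("wristcam",ray(w,0,0)[0])
print("rest",cast(f,224,285,.026),cast(g,331,163,.026))
save(f,"s1.png",(150,220,350,360),4);save(g,"d1.png",(230,90,430,220),4)
E
```

```text
[[-0.    -0.001  1.   ]
 [-1.    -0.    -0.   ]
 [ 0.    -1.    -0.001]]
[ 0.54947589 -0.07252461  0.03      ] [ 0.55526675 -0.06589308  0.046     ]
[0.5592437  0.07621404 0.03      ] [0.56458041 0.07593014 0.046     ]
wristcam [0.67402695 0.07010792 0.3741316 ]
rest [ 0.52116347 -0.30237626  0.026     ] [ 0.50786075 -0.28753964  0.026     ]
```

View pics/s1.png

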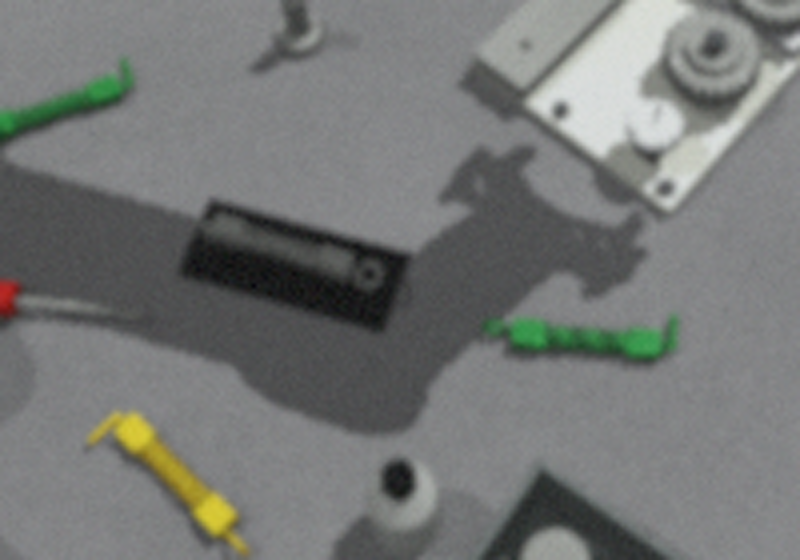

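View pics/d1.png

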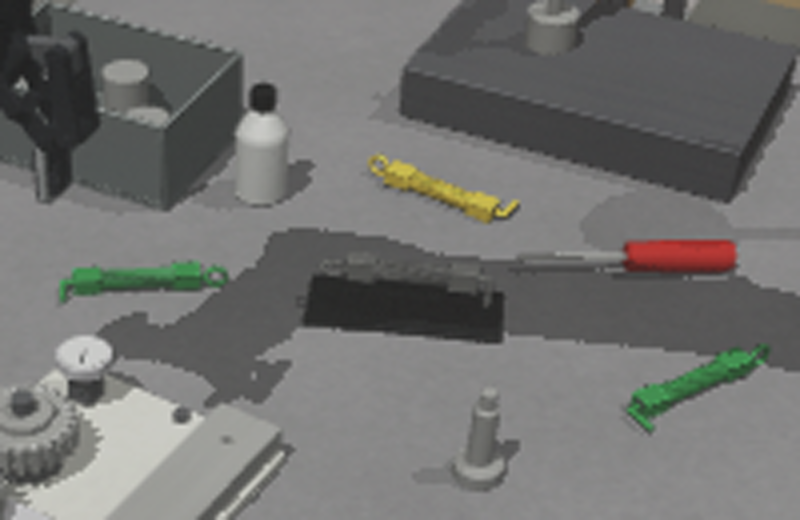

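```bash
python3 - <<'E'
from h import *
f=r.grab_frame("scene")
a=cast(f,242,288,.032);b=cast(f,202,275,.04);print(a,b,a-b,np.degrees(np.arctan2(*(a-b)[1::-1])))
d=(a-b);d[2]=0;d/=np.linalg.norm(d)
Rt=Ro.from_matrix(np.column_stack([-d,[0,0,-1],np.cross(-d,[0,0,-1])]))
m=(a+b)/2
print(togo([m[0]-d[0]*.05,m[1]-d[1]*.05,.22],Rt))
E
```

```text
[ 0.5685497  -0.28271859  0.032     ] [ 0.45877589 -0.31823831  0.04      ] [ 0.10977381  0.03551973 -0.008     ] 17.930125623452383
(array([ 315.9,  -12.7, -208.8]), array([2.000e-02, 7.207e+01, 1.000e-02]))
```

Emit:
drive_tool --pt "50 -3 -35 0 8 0 85" --pt "100 -6 -70 0 16 0 85" --pt "150 -10 -105 0 24 0 85" --pt "200 -13 -140 0 32 0 85" --pt "250 -13 -170 0 40 0 85"

```text
clock: 0.85
tcp_pos: [0.5321, -0.207, 0.2195]
orientation: [-0.789, 1.705, -1.706]
contact_force: [1.0, -0.2, 0.0]
grip_width: 0.0848
```

```bash
python3 - <<'E'
from h import *
d=np.array([.95,.308,0]);d/=np.linalg.norm(d)
Rt=Ro.from_matrix(np.column_stack([-d,[0,0,-1],np.cross(-d,[0,0,-1])]))
print(togo([.47,-.315,.2],Rt), r.get_obs()["joints"],r.get_obs()["tcp_pos"])
E
```

```text
(array([122.6,  19.5,  22.5]), array([-2.000e-02,  3.172e+01, -2.000e-02])) [ 0.0772566   0.29563007  0.22823334  1.80905993 -0.07646567  1.04493868
 -0.36932889] [ 0.5321214  -0.20698927  0.21953213]
```

Emit:
drive_tool --pt "40 5 8 0 8 0 85" --pt "80 10 16 0 16 0 85" --pt "120 19 22 0 24 0 85" --pt "122 19 22 0 31.7 0 85" --pt "122 19 22 0 31.7 0 85"

```text
clock: 1.35
tcp_pos: [0.4689, -0.3155, 0.2004]
orientation: [-0.321, 2.054, -2.055]
contact_force: [-0.1, -0.9, 0.5]
grip_width: 0.0849
```

```bash
python3 - <<'E'
from h import *
w=r.grab_frame("wrist"); save(w,"w2.png",None,1.4); print(r.get_obs()["joints"],r.get_obs()["tcp_pos"])
E
```

```text
[ 0.17473925  0.31412509  0.3782803   1.85052239 -0.13645979  1.00157822
 -0.64458326] [ 0.47008769 -0.31415152  0.20054731]
```

View pics/w2.png

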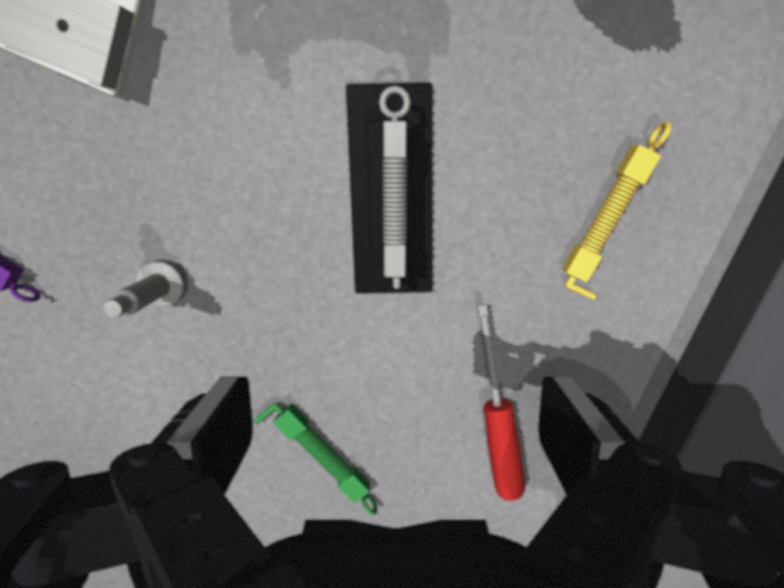

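```bash
python3 - <<'E'
from h import *
w=r.grab_frame("wrist"); save(w,"w3.png",(240,50,330,215),3.6)
g=cv2.cvtColor(w["frame"],cv2.COLOR_BGR2GRAY)
for v in [66,72,80,90,100,105,110,150,170,175,180,185,190,195,198,200,202,204,206,208]:
    row=g[v,250:310].astype(float); m=row>85
    idx=np.where(m)[0]+250
    if len(idx): print(v,idx.min(),idx.max(),(idx.min()+idx.max())/2,row.max(), (np.where(m,row,0)@np.arange(250,310)/np.where(m,row,0).sum()).round(2))
E
```

```text
66 276 291 283.5 175.0 283.46
72 273 294 283.5 179.0 283.36
80 274 293 283.5 178.0 283.5
90 276 291 283.5 193.0 283.49
100 250 291 270.5 197.0 282.44
105 250 291 270.5 195.0 282.3
110 250 291 270.5 193.0 282.2
150 250 290 270.0 156.0 277.48
170 250 290 270.0 158.0 276.86
175 250 289 269.5 164.0 276.66
180 250 290 270.0 194.0 277.69
185 250 290 270.0 194.0 277.46
190 250 290 270.0 192.0 277.37
195 250 290 270.0 193.0 277.06
198 250 290 270.0 178.0 276.75
200 250 286 268.0 161.0 269.93
202 250 286 268.0 174.0 270.28
204 250 286 268.0 174.0 270.28
206 250 286 268.0 160.0 268.5
208 250 254 252.0 160.0 251.77
```

View pics/w3.png

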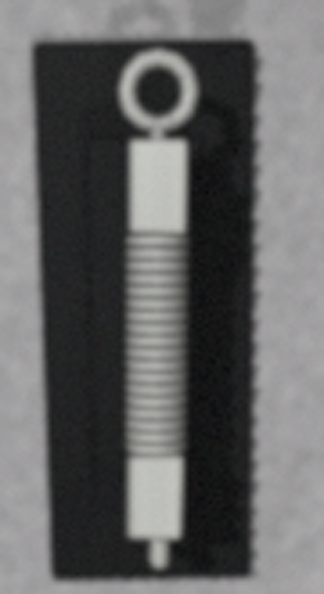

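```bash
python3 - <<'E'
from h import *
w=r.grab_frame("wrist")
P=lambda x,y,z:cast(w,240+x/3.6,50+y/3.6,z)
zt=.044
e0=(P(130,141,zt)+P(187,141,zt))/2; e1=(P(129,233,zt)+P(187,233,zt))/2
l1=(P(128,459,zt)+P(184,459,zt))/2; l0=(P(127,540,zt)+P(183,540,zt))/2
eye=P(158,90,.034)
leg=P(158.5,560,.034); print(e0,e1,l1,l0,eye,leg)
for a,b in [(e0,e1),(e1,l1),(l1,l0)]: print(np.linalg.norm(a-b)*1000)
d=(e0+e1-l0-l1);d[2]=0;d/=np.linalg.norm(d); n=np.cross([0,0,1],d)
print("yaw",np.degrees(np.arctan2(d[1],d[0])))
c=(l0+l1)/2
for p in (eye,leg): print("along,lat",(p-c)@d*1000,(p-c)@n*1000)
print("block c",c)
Rt=Ro.from_matrix(np.column_stack([-d,[0,0,-1],np.cross(-d,[0,0,-1])]))
print(togo([c[0],c[1],.10],Rt))
print(togo([c[0],c[1],.031],Rt))
E
```

```text
[ 0.55699133 -0.28548333  0.044     ] [ 0.53643097 -0.29218497  0.044     ] [ 0.48235477 -0.30959901  0.044     ] [ 0.46162765 -0.31619459  0.044     ] [ 0.56901211 -0.2814182   0.034     ] [ 0.45428381 -0.31967716  0.034     ]
21.624999869635545
56.81095230292061
21.751204245803336
yaw 17.85052345292049
along,lat 101.99955053356591 0.22292042322573616
along,lat -18.933375102370288 -1.026016240017585
block c [ 0.47199121 -0.3128968   0.044     ]
(array([ -0.9, 100.6,   0.2]), array([ 0.  ,  0.44, -0.07]))
(array([ -0.8, 169.6,   0.2]), array([ 0.  ,  0.44, -0.07]))
```

Emit:
drive_tool --pt "-1 45 0 0 0.4 0 45" --pt "-1 90 0 0 0.4 0 45" --pt "-1 130 0 0 0.4 0 45" --pt "-1 140 0 0 0.4 0 45" --pt "-1 140 0 0 0.4 0 45"

```text
clock: 2.0
tcp_pos: [0.4719, -0.3115, 0.0597]
orientation: [-0.327, 2.054, -2.05]
contact_force: [-0.5, -0.2, 0.1]
grip_width: 0.0453
```

```bash
python3 - <<'E'
from h import *
w=r.grab_frame("wrist"); save(w,"w4.png",None,1.4); print(r.get_obs()["tcp_pos"],r.get_obs()["grip_width"])
d=np.array([np.cos(np.radians(17.85)),np.sin(np.radians(17.85)),0])
Rt=Ro.from_matrix(np.column_stack([-d,[0,0,-1],np.cross(-d,[0,0,-1])]))
print(togo([.472,-.3129,.031],Rt))
E
```

```text
[ 0.47298655 -0.31253561  0.06137387] 0.04549975266999069
(array([ 1.1, 30.4,  0. ]), array([-0.01,  0.15, -0.09]))
```

View pics/w4.png

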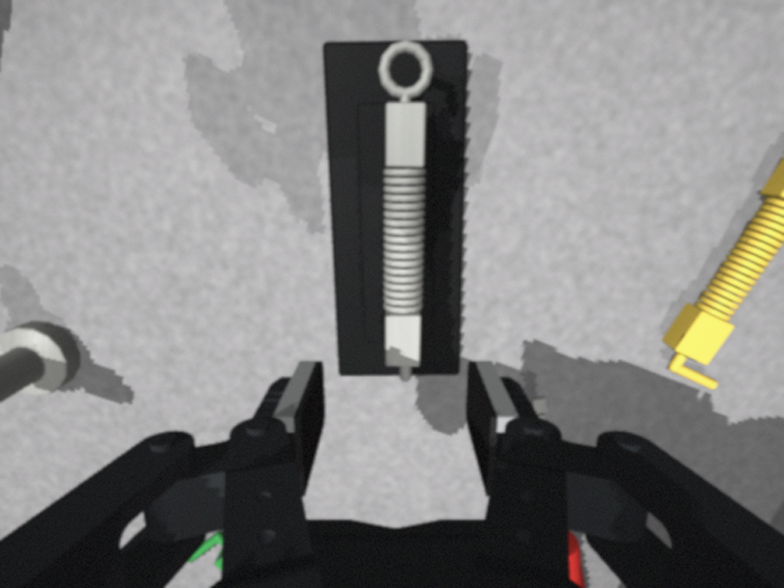

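```bash
python3 - <<'E'
from h import *
w=r.grab_frame("wrist"); o=r.get_obs()
R=Ro.from_rotvec(o["orientation"])
for u,v in [(386,315),(421,315),(385,365),(420,365)]:
    p=cast(w,u/1.4,v/1.4,.044); print(p, (R.inv().apply(p-o["tcp_pos"])*1000).round(1))
print(proj(w,o["tcp_pos"])*1.4, o["tcp_pos"], R.inv().apply(ray(w,0,0)[0]-o["tcp_pos"]))
E
```

```text
[ 0.48070415 -0.30503775  0.044     ] [-9.2 18.3 -5.6]
[ 0.48501301 -0.31827882  0.044     ] [-9.2 18.4  8.4]
[ 0.46011755 -0.31119832  0.044     ] [12.3 18.3 -6. ]
[ 0.46455463 -0.32483642  0.044     ] [12.3 18.3  8.3]
[[400.30093123 354.24078829]] [ 0.47359008 -0.31315068  0.0623198 ] [-0.0683994  -0.16613825 -0.00187012]
```

Emit:
drive_tool --pt "1.5 15 2 0 0 0 45" --pt "1.5 29 2 0 0 0 45" --pt "1.5 30 2 0 0 0 45" --pt "1.5 30 2 0 0 0 30" --squeeze 60

```text
clock: 2.5
tcp_pos: [0.4724, -0.3154, 0.0318]
orientation: [-0.322, 2.051, -2.052]
contact_force: [-0.0, -0.6, -1.6]
grip_width: 0.0315
```

```bash
python3 - <<'E'
from h import *
w=r.grab_frame("wrist"); save(w,"w5.png",None,1.4); print(r.get_obs()["tcp_pos"],r.get_obs()["grip_width"],r.get_obs()["contact_force"])
E
```

```text
[ 0.47272448 -0.31558471  0.03220514] 0.02998027296605236 [ 0.34916979 -0.15887002 -0.01076416]
```

View pics/w5.png

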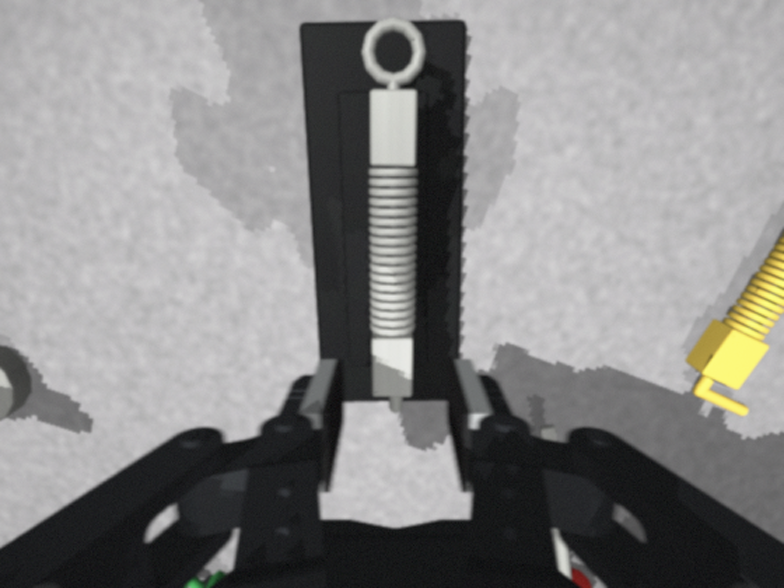

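Emit:
drive_tool --pt "0 0.5 -1 0 0 0 20" --pt "0 0.5 -1 0 0 0 12" --pt "0 0.5 -1 0 0 0 8" --pt "0 0.5 -1 0 0 0 8" --pt "0 0.5 -1 0 0 0 8" --squeeze 80

```text
clock: 3.05
tcp_pos: [0.4726, -0.3146, 0.0318]
orientation: [-0.321, 2.05, -2.052]
contact_force: [-0.1, 0.5, -0.4]
grip_width: 0.0077
```

```bash
python3 - <<'E'
from h import *
w=r.grab_frame("wrist"); save(w,"w6.png",None,1.4); print(r.get_obs()["tcp_pos"],r.get_obs()["grip_width"],r.get_obs()["contact_force"])
E
```

```text
[ 0.47251288 -0.31462668  0.0318047 ] 0.0079775077243659 [-0.21635096  0.13619105 -1.2959431 ]
```

View pics/w6.png

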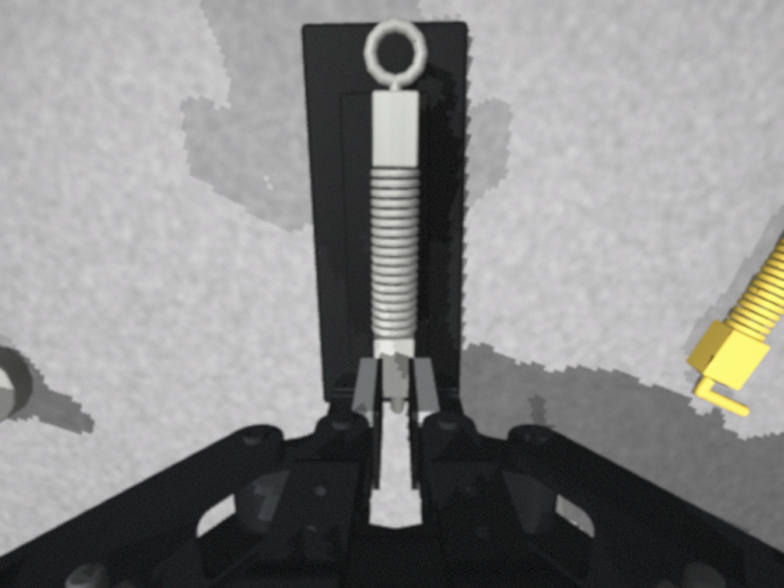

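```bash
python3 - <<'E'
from h import *
w=r.grab_frame("side"); save(w,"d6.png",(270,80,420,200),5)
w=r.grab_frame("scene"); save(w,"s6.png",(150,220,300,332),5)
E
```

```text
(no output)
```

View pics/d6.png

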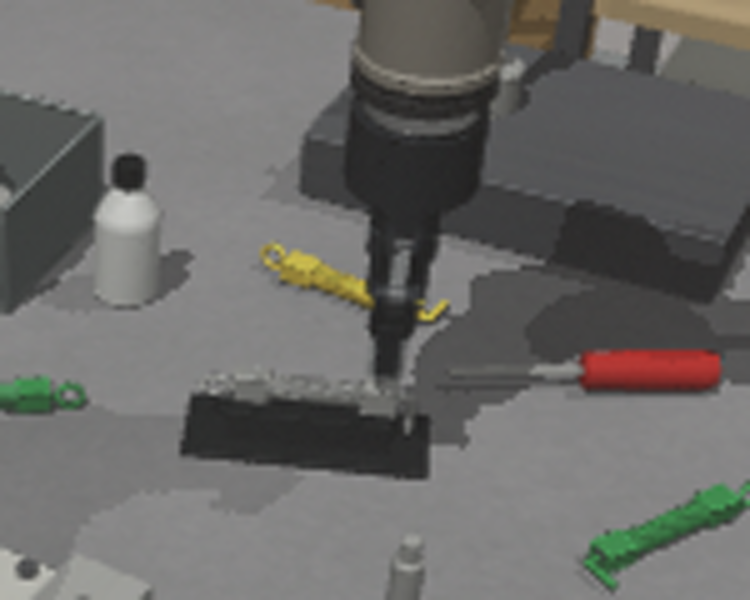

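View pics/s6.png

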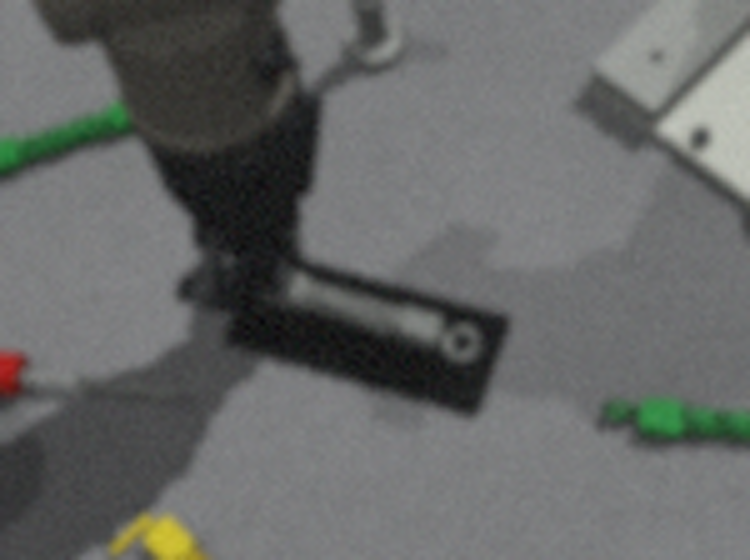

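```bash
python3 - <<'E'
from h import *
o=r.get_obs();p=o["tcp_pos"];print(o["clock"],p,o["grip_width"],o["contact_force"],o["joints"])
w=r.grab_frame("side")
for z in (.0,.01,.032,.044,.06): q=proj(w,[p[0],p[1],z])[0]; print(z,(q-[270,80])*5)
w=r.grab_frame("wrist")
for z in (.0,.01,.032,.044,.06): q=proj(w,[p[0],p[1],z])[0]; print(z,q*1.4)
save(w,"w7.png",(220,200,340,310),6)
E
```

```text
3.2 [ 0.4724929  -0.31459756  0.03174621] 0.008211182084605622 [-0.26992436  0.38108809 -0.57584242] [ 0.24820039  0.54549943  0.29856661  1.96812309 -0.25328627  0.66041431
 -0.55064608]
0.0 [371.7941795  441.74635049]
0.01 [373.50601013 428.77720437]
0.032 [377.33723473 399.75113687]
0.044 [379.46568364 383.62561351]
0.06 [382.34726553 361.79421506]
0.0 [397.50339421 326.30112538]
0.01 [397.67324248 334.16460659]
0.032 [398.11115084 354.43849081]
0.044 [398.39664904 367.65622744]
0.06 [398.84471784 388.40051035]
```

View pics/w7.png

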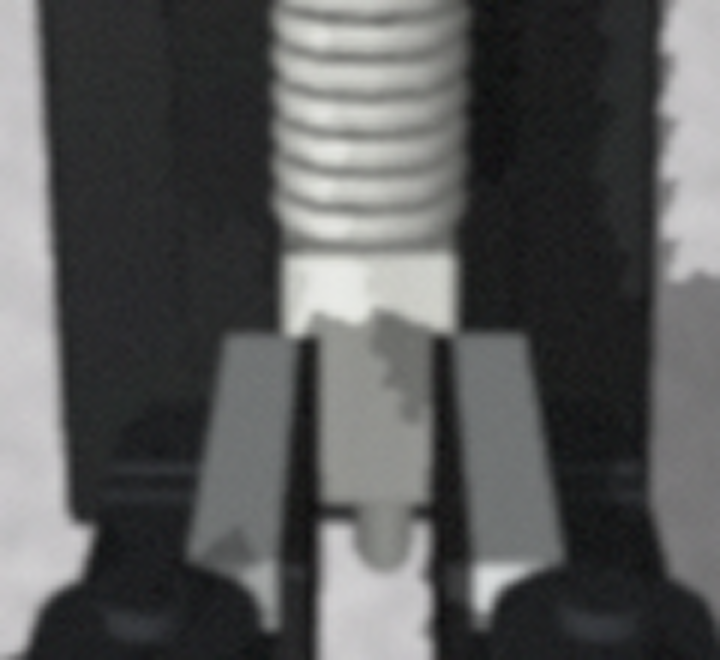

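```bash
python3 - <<'E'
from h import *
o=r.get_obs();p=o["tcp_pos"];R=Ro.from_rotvec(o["orientation"]);w=r.grab_frame("wrist");s=r.grab_frame("side")
for dx in (-11,11):
  for up in (0,13,20,30,40):
    q=p+R.apply([dx/1000,-up/1000,.004]); print(dx,up,(proj(w,q)[0]-[220,200])*6,(proj(s,q)[0]-[270,80])*5)
E
```

```text
-11 0 [434.07819043 197.28468921] [359.59207093 394.28372166]
-11 13 [438.84438318 251.17898732] [361.82426267 376.85363324]
-11 20 [441.72483568 283.75005071] [363.03933919 367.36569778]
-11 30 [446.29565851 335.43518003] [364.79136543 353.68498576]
-11 40 [451.50377699 394.32660665] [366.56273776 339.85320965]
11 0 [431.90468638 435.39374126] [396.01068539 398.12730046]
11 13 [436.34341751 504.91646639] [398.50623794 380.68378361]
11 20 [439.01526526 546.76494326] [399.86470729 371.18829819]
11 30 [443.23862046 612.91428959] [401.82353519 357.49640161]
11 40 [448.02639548 687.9040012 ] [403.80404394 343.65295936]
```

Emit:
drive_tool --pt "0 0 0 0 0 0 26" --pt "0 0 0 0 0 0 26" --pt "0 2 0 0 0 0 26" --pt "0 4 0 0 0 0 26"

```text
clock: 3.8
tcp_pos: [0.4725, -0.3146, 0.0276]
orientation: [-0.321, 2.05, -2.052]
contact_force: [0.3, -0.1, -0.4]
grip_width: 0.0261
```

Emit:
drive_tool --pt "0 2 0 0 0 0 26" --pt "0 3 0 0 0 0 26"

```text
clock: 4.0
tcp_pos: [0.4723, -0.3145, 0.0242]
orientation: [-0.321, 2.05, -2.052]
contact_force: [-0.1, -0.1, 0.2]
grip_width: 0.0263
```

```bash
python3 - <<'E'
from h import *
o=r.get_obs();print(o["tcp_pos"],o["contact_force"],o["grip_width"])
w=r.grab_frame("wrist"); save(w,"w8.png",(200,190,360,310),5)
w=r.grab_frame("side"); save(w,"d8.png",(310,110,390,190),8)
E
```

```text
[ 0.47230855 -0.31450068  0.02423482] [-0.13827877 -0.06623759  0.23331683] 0.02625363133242376
```

View pics/w8.png

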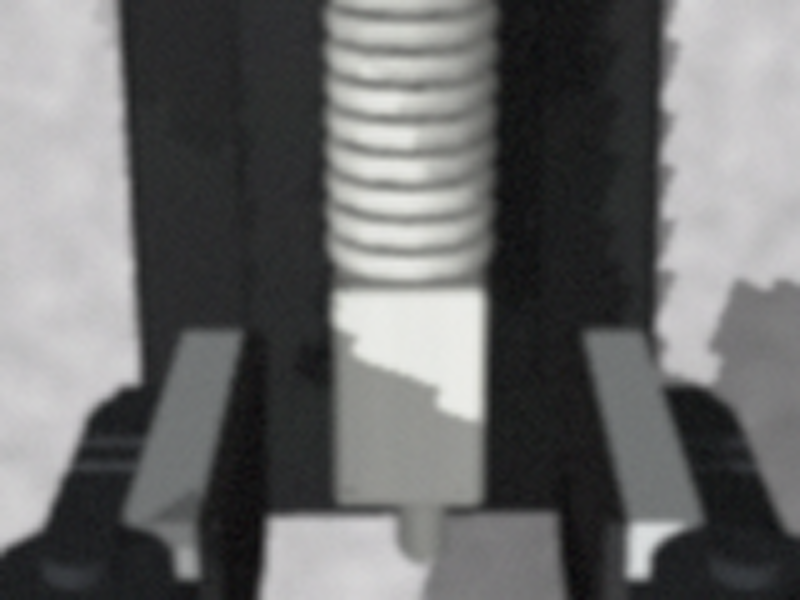

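View pics/d8.png

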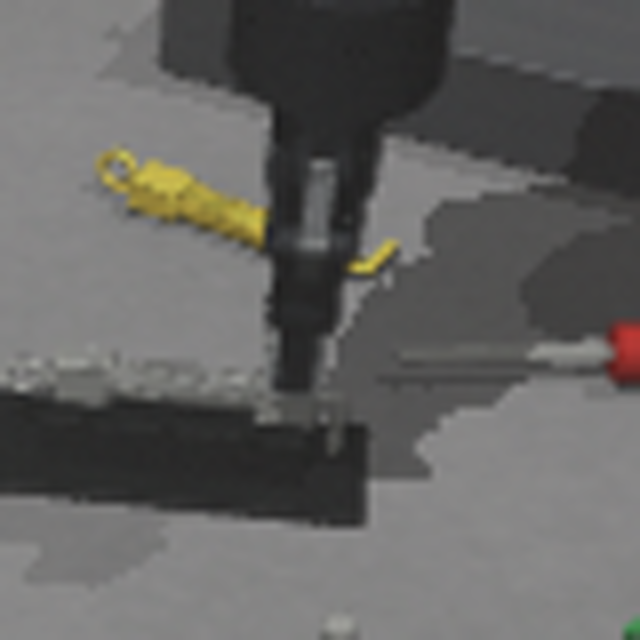

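Emit:
drive_tool --pt "0 2 0 0 0 0 26" --pt "0 4 0 0 0 0 26"

```text
clock: 4.3
tcp_pos: [0.4725, -0.3145, 0.0202]
orientation: [-0.321, 2.05, -2.052]
contact_force: [0.2, 0.5, 0.8]
grip_width: 0.0261
```

Emit:
drive_tool --pt "0 2 0 0 0 0 26" --pt "0 4 0 0 0 0 26"

```text
clock: 4.5
tcp_pos: [0.4724, -0.3145, 0.016]
orientation: [-0.321, 2.05, -2.052]
contact_force: [-0.1, -0.1, 0.2]
grip_width: 0.026
```

```bash
python3 - <<'E'
from h import *
o=r.get_obs();print(o["tcp_pos"],o["contact_force"],o["grip_width"])
w=r.grab_frame("wrist"); save(w,"w9.png",(200,190,360,310),5)
w=r.grab_frame("side"); save(w,"d9.png",(310,110,390,190),8)
E
```

```text
[ 0.47236739 -0.31452156  0.01599606] [-0.06316486 -0.09262764  0.17925722] 0.026032573836503668
```

View pics/w9.png

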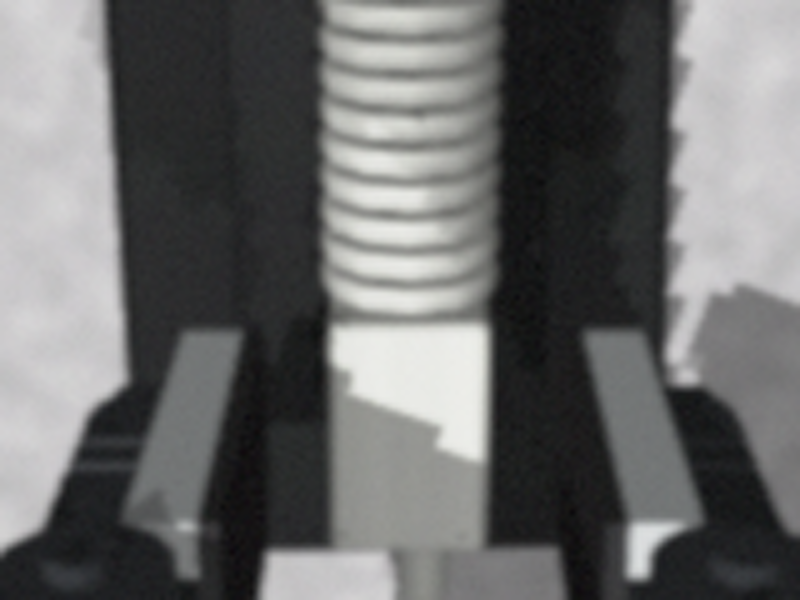

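View pics/d9.png

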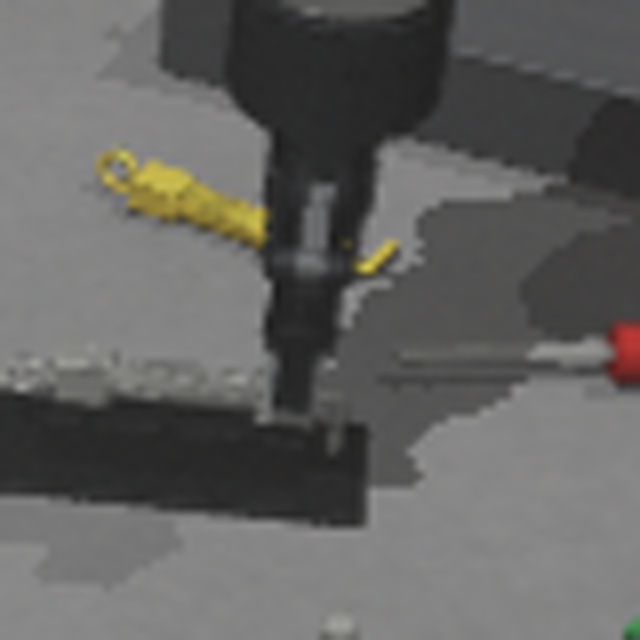

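Emit:
drive_tool --pt "0 1 0 0 0 0 20" --pt "0 1 0 0 0 0 12" --pt "0 1 0 0 0 0 8" --pt "0 1 0 0 0 0 8" --pt "0 1 0 0 0 0 8" --squeeze 80

```text
clock: 5.1
tcp_pos: [0.4722, -0.3145, 0.015]
orientation: [-0.322, 2.051, -2.052]
contact_force: [-1.1, -0.1, 1.7]
grip_width: 0.0107
```

```bash
python3 - <<'E'
from h import *
o=r.get_obs();print(o["tcp_pos"],o["contact_force"],o["grip_width"])
w=r.grab_frame("wrist"); save(w,"w10.png",(200,190,360,310),5)
w=r.grab_frame("side"); save(w,"d10.png",(310,110,390,190),8)
E
```

```text
[ 0.47218831 -0.31445015  0.01500089] [-1.11589271 -0.07952337  1.71483339] 0.010674700338180512
```

View pics/w10.png

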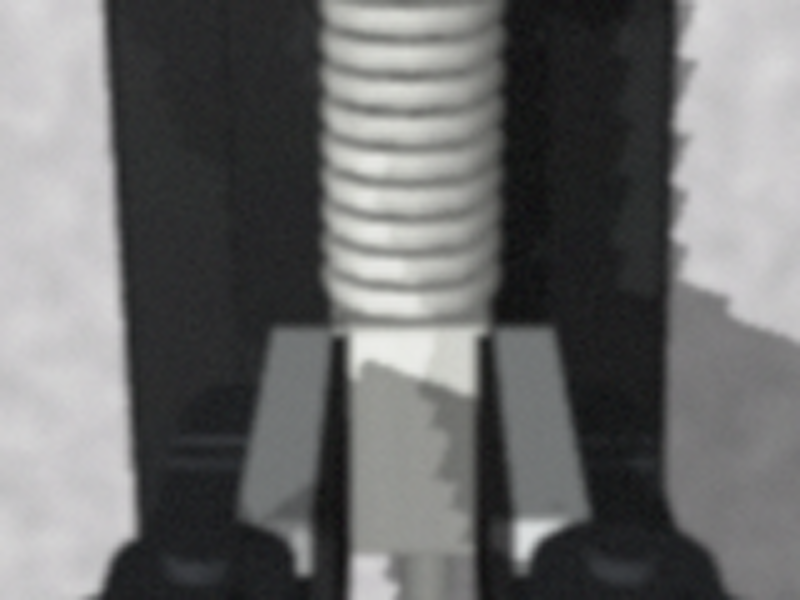

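View pics/d10.png

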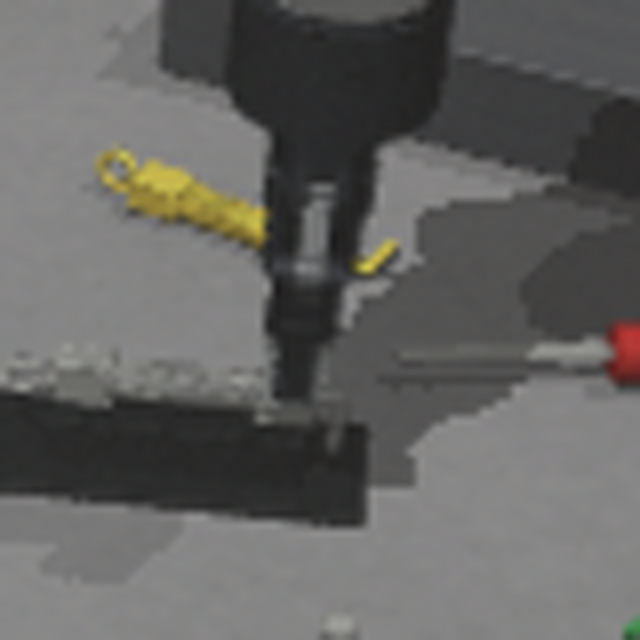

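Emit:
drive_tool --pt "0 0 0 0 0 0 24" --pt "0 0 0 0 0 0 24" --pt "0 2 0 0 0 0 24" --pt "0 3 0 0 0 0 24"

```text
clock: 5.6
tcp_pos: [0.4722, -0.3144, 0.0117]
orientation: [-0.322, 2.051, -2.052]
contact_force: [-0.2, 0.1, 0.2]
grip_width: 0.0242
```

Emit:
drive_tool --pt "0 1 0 0 0 0 24" --pt "0 1 0 0 0 0 24"

```text
clock: 5.8
tcp_pos: [0.472, -0.3143, 0.0105]
orientation: [-0.322, 2.051, -2.052]
contact_force: [-0.3, -0.6, -0.4]
grip_width: 0.024
```

Emit:
drive_tool --pt "0 0 0 0 0 0 16" --pt "0 0 0 0 0 0 8" --pt "0 0 0 0 0 0 8" --pt "0 0 0 0 0 0 8" --pt "0 0 0 0 0 0 8"

```text
clock: 6.3
tcp_pos: [0.472, -0.3143, 0.0107]
orientation: [-0.322, 2.051, -2.052]
contact_force: [-1.7, 0.6, 4.1]
grip_width: 0.0114
```

```bash
python3 - <<'E'
from h import *
o=r.get_obs();print(o["tcp_pos"],o["contact_force"],o["grip_width"])
w=r.grab_frame("wrist"); save(w,"w11.png",(200,190,360,310),5)
w=r.grab_frame("side"); save(w,"d11.png",(310,110,390,190),8)
E
```

```text
[ 0.4720192  -0.31431971  0.0106668 ] [-1.68801876  0.57820732  4.11902324] 0.011389449787133238
```

View pics/w11.png

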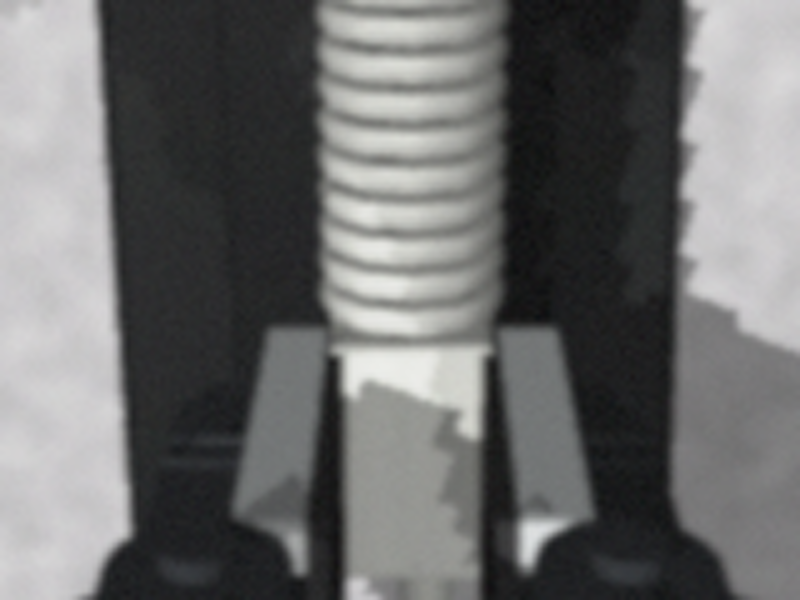

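View pics/d11.png

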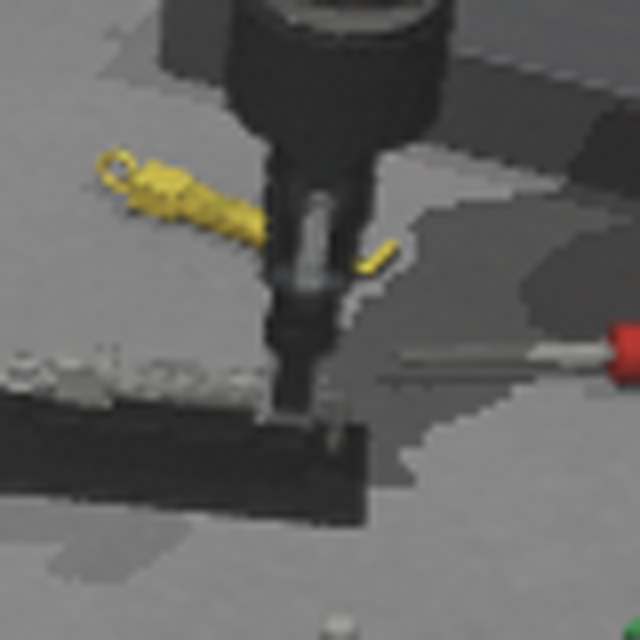

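Emit:
drive_tool --pt "0 -15 0 0 0 0 8" --pt "0 -50 0 0 0 0 8" --pt "0 -90 0 0 0 0 8" --pt "0 -120 0 0 0 0 8" --pt "0 -120 0 0 0 0 8"

```text
clock: 6.9
tcp_pos: [0.4744, -0.3162, 0.1357]
orientation: [-0.314, 2.043, -2.054]
contact_force: [0.8, 0.2, -0.5]
grip_width: 0.0117
```

```bash
python3 - <<'E'
from h import *
o=r.get_obs();print(o["tcp_pos"],o["contact_force"],o["grip_width"])
w=r.grab_frame("wrist"); save(w,"w12.png",None,1.4)
w=r.grab_frame("side"); save(w,"d12.png",(230,50,430,200),4)
E
```

```text
[ 0.4744059  -0.31620048  0.1356727 ] [ 0.7566139   0.20829722 -0.47881849] 0.01172477671444839
```

View pics/w12.png

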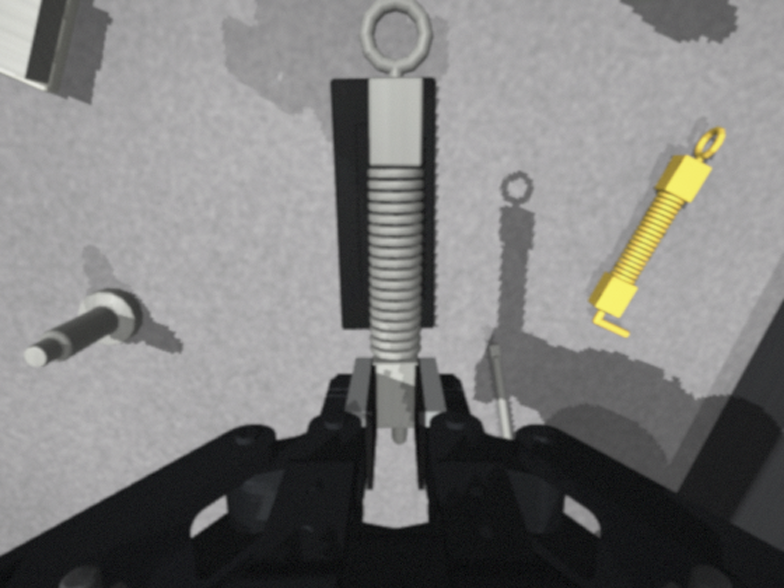

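View pics/d12.png

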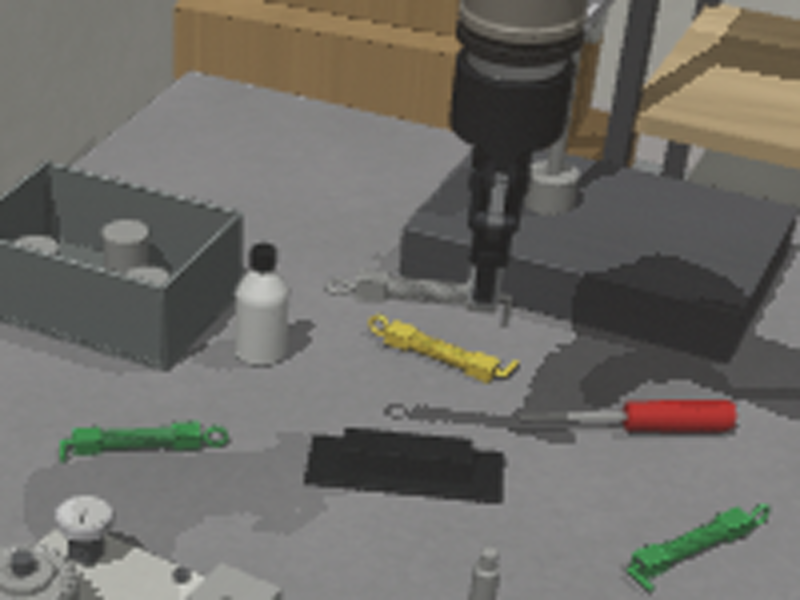

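```bash
python3 - <<'E'
from h import *
s=r.grab_frame("scene");d=r.grab_frame("side")
save(s,"s13.png",(255,170,375,275),6);save(d,"d13.png",(185,165,315,260),6)
w0=cv2.imread("pics/wrist0.png"); cv2.imwrite("pics/w013.png",cv2.resize(w0[60:300,120:240],None,fx=2.5*1,fy=2.5,interpolation=cv2.INTER_CUBIC))
E
```

```text
(no output)
```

View pics/s13.png

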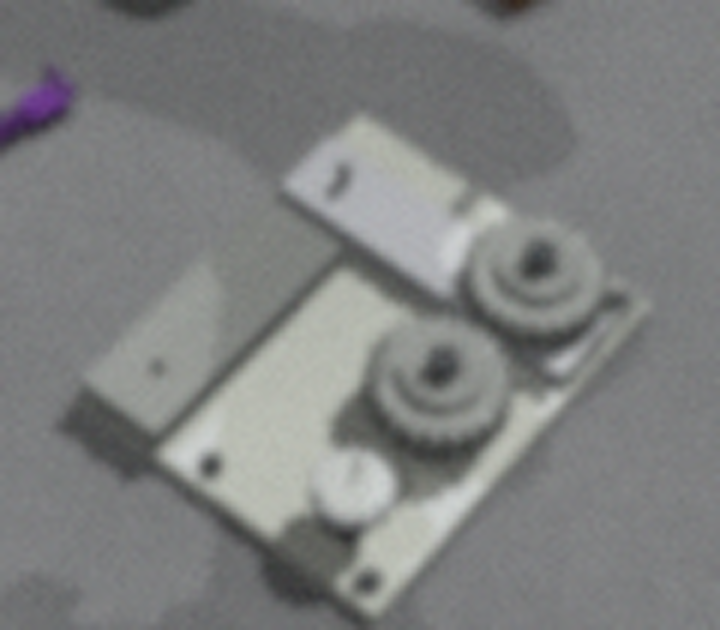

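View pics/d13.png

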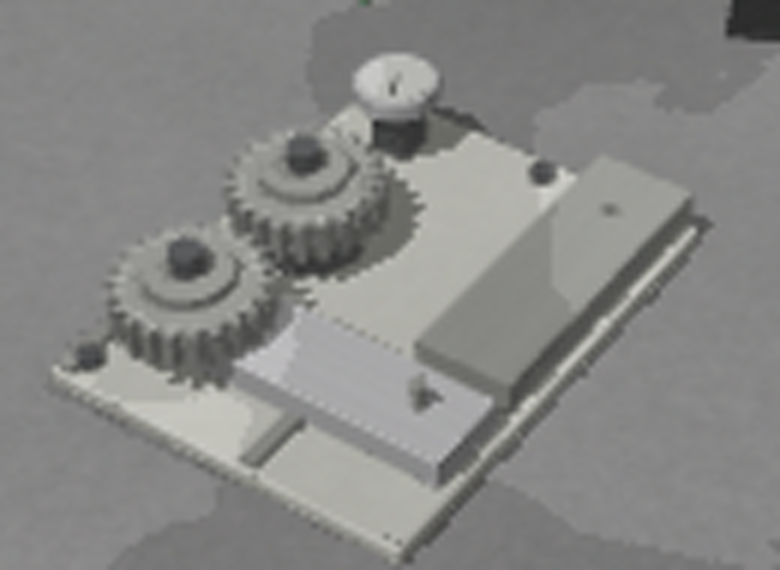

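View pics/w013.png

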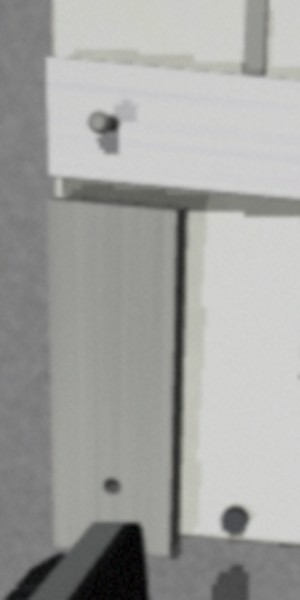

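```bash
python3 - <<'E'
from h import *
s=r.grab_frame("scene");d=r.grab_frame("side")
w={"intrinsics":np.array([[347.65422433,0,282.08043583],[0,347.65422433,213.22354417],[0,0,1]]),"rvec":np.array([-2.86556814e+00,-1.07807254e-03,1.20240595e-03]),"tvec":np.array([-0.67356328,-0.03496746,0.37915322])}
S=lambda x,y:(s,255+x/6,170+y/6);D=lambda x,y:(d,185+x/6,165+y/6);W=lambda x,y:(w,120+x/2.5,60+y/2.5)
def go(n,z,*a):
    print(n,[cast(*q,z)[:2].round(4) for q in a],tri([ray(*q) for q in a]).round(4))
go("hole",.03,S(156,367),D(610,209),W(112,485))
go("A corner -x+y",.03,S(85,383),D(695,195))
go("B corner -x-y",.03,S(157,455),D(600,155),W(172,555))
go("C corner +x-y",.03,S(340,258),D(415,345),W(180,208))
go("D corner +x+y",.03,D(512,392),W(52,200))
go("carr +x... left corners",.03,S(283,187),D(437,465),W(48,58))
go("carr2",.03,D(493,405),W(50,175))
go("post top",.046,S(347,172),D(420,382),W(98,121))
print("d/x")
o=r.get_obs();R=Ro.from_rotvec(o["orientation"]);wf=r.grab_frame("wrist")
def tc(u,v,y):
    c,dd=ray(wf,u/1.4,v/1.4);c=R.inv().apply(c-o["tcp_pos"])*1000;dd=R.inv().apply(dd);return c+dd*(y-c[1])/dd[1]
print("eye",tc(396,34,-21.3),"eb",tc(369,78,-33.3),tc(422,78,-33.3),tc(370,166,-33.3),tc(421,166,-33.3),"leg",tc(400,436,-23))
E
```

```text
hole [array([ 0.5499, -0.0741]), array([ 0.5476, -0.0725]), array([ 0.5489, -0.0724])] [ 0.5486 -0.0734  0.0285]
A corner -x+y [array([ 0.5268, -0.1018]), array([ 0.5177, -0.0992])] [ 0.5223 -0.1014  0.026 ]
B corner -x-y [array([ 0.579 , -0.1145]), array([ 0.5689, -0.1036]), array([ 0.5721, -0.1052])] [ 0.5729 -0.1101  0.0221]
C corner +x-y [array([0.5889, 0.0336]), array([0.5812, 0.0441]), array([0.586 , 0.0434])] [0.585  0.0402 0.0225]
D corner +x+y [array([0.531 , 0.0489]), array([0.5365, 0.0465])] [0.5339 0.0455 0.0249]
carr +x... left corners [array([0.5404, 0.0543]), array([0.538 , 0.0994]), array([0.5407, 0.0982])] [0.5367 0.0861 0.0089]
carr2 [array([0.5344, 0.0592]), array([0.5368, 0.0559])] [0.5358 0.0561 0.0267]
post top [array([0.5678, 0.0711]), array([0.5596, 0.0751]), array([0.5626, 0.0756])] [0.563  0.0741 0.0423]
d/x
eye [-101.58981709  -21.3          -0.99400782] eb [-88.82111231 -33.3         -7.8520611 ] [-88.82999996 -33.3          5.58023604] [-67.30124336 -33.3         -7.88489977] [-67.30930885 -33.3          5.65299287] leg [ 19.93626037 -23.           0.4862559 ]
```

```bash
cat >> h.py <<'E'
def RT(yaw):
    a=np.radians(yaw);d=np.array([np.cos(a),np.sin(a),0])
    return Ro.from_matrix(np.column_stack([-d,[0,0,-1],np.cross(-d,[0,0,-1])]))
E
python3 - <<'E'
from h import *
print(togo([.5496,-.0546,.14],RT(84.7)))
E
```

```text
(array([-154.7,  -10.2, -222.4]), array([ 5.000e-02, -6.673e+01, -4.000e-02]))
```

Emit:
drive_tool --pt "-25 -10 -35 0 -8.3 0 8" --pt "-50 -10 -70 0 -16.6 0 8" --pt "-75 -10 -105 0 -25 0 8" --pt "-100 -10 -140 0 -33.3 0 8" --pt "-120 -10 -175 0 -41.6 0 8"

```text
clock: 7.75
tcp_pos: [0.5315, -0.1084, 0.1391]
orientation: [-0.914, 1.586, -1.583]
contact_force: [0.5, -0.4, -1.5]
grip_width: 0.0114
```

```bash
python3 - <<'E'
from h import *
print(togo([.5496,-.0546,.14],RT(84.7)))
E
```

```text
(array([-55.6,  -0.9, -11.3]), array([  0.07, -24.77,  -0.05]))
```

Emit:
drive_tool --pt "-20 0 -4 0 -8.3 0 8" --pt "-40 0 -8 0 -16.6 0 8" --pt "-55.6 10 -11.3 0 -24.8 0 8" --pt "-55.6 30 -11.3 0 -24.8 0 8" --pt "-55.6 60 -11.3 0 -24.8 0 8"

```text
clock: 8.25
tcp_pos: [0.5508, -0.0538, 0.079]
orientation: [-1.163, 1.275, -1.275]
contact_force: [0.9, -0.3, -1.8]
grip_width: 0.0114
```

```bash
python3 - <<'E'
from h import *
print(r.get_obs()["tcp_pos"],togo([.5496,-.0546,.06],RT(84.7)))
s=r.grab_frame("scene");d=r.grab_frame("side");w=r.grab_frame("wrist")
save(s,"s14.png",(240,160,380,260),5.7);save(d,"d14.png",(185,130,325,235),5.7);save(w,"w14.png",None,1.4)
E
```

```text
[ 0.55075763 -0.05384853  0.07898347] (array([ 0.9, 19. , -1.1]), array([-0.07,  0.11, -0.1 ]))
```

View pics/s14.png

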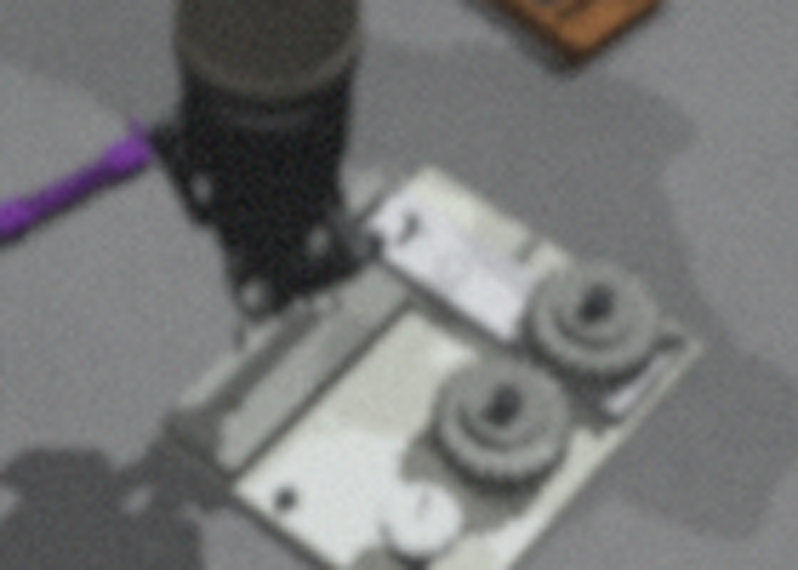

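View pics/d14.png

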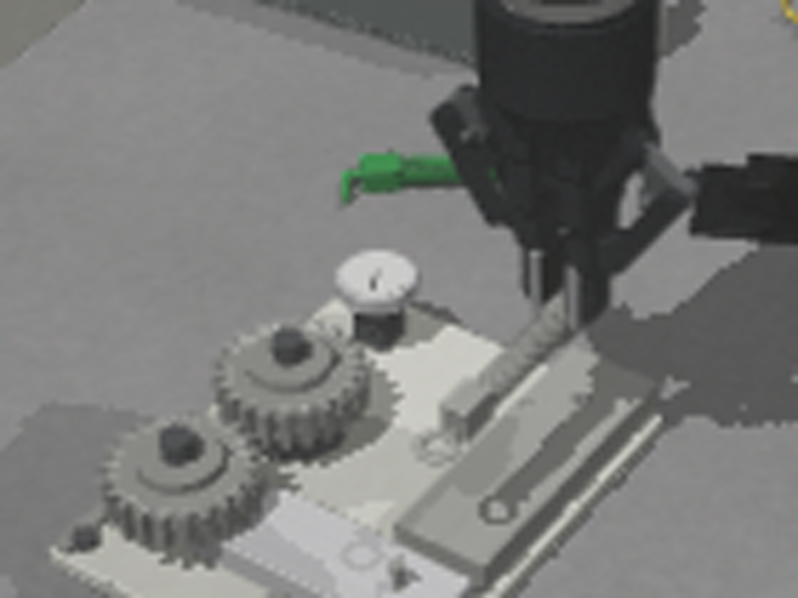

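View pics/w14.png

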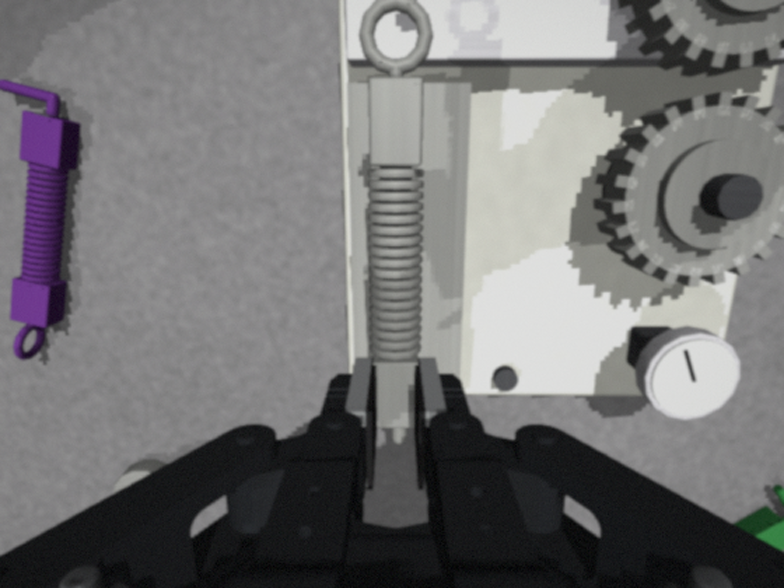

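```bash
python3 - <<'E'
from h import *
w=r.grab_frame("wrist");o=r.get_obs();print(o["tcp_pos"])
save(w,"w15.png",(235,40,355,200),3.7)
for t in [(.549-.0*0,-.073)]:
  q=proj(w,[[.549,-.073,.03],[.5721,-.1052,.03],[.586,.0434,.03],[.5365,.0465,.03],[.5625,.0752,.046]]);print(q)
E
```

```text
[ 0.54886459 -0.0547599   0.07862424]
[[288.57774738 253.26189723]
 [326.22593942 294.05149992]
 [335.76004936  57.98055293]
 [248.66261733  60.78506757]
 [290.28879826 -10.80148634]]
```

View pics/w15.png

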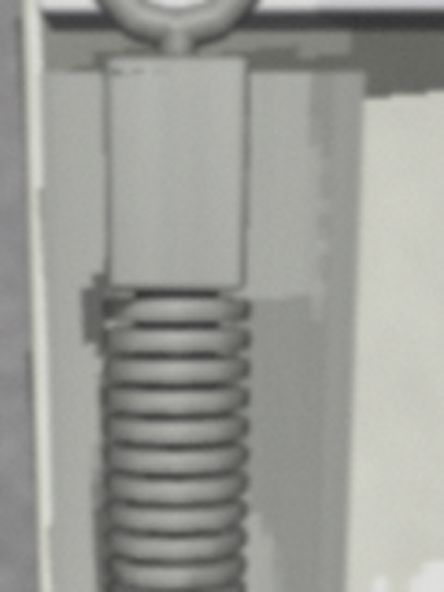

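```bash
cat >> h.py <<'E'
def toolpt(f,u,v,z,o=None):
    o=o or r.get_obs();R=Ro.from_rotvec(o["orientation"])
    return R.inv().apply(cast(f,u,v,z)-o["tcp_pos"])*1000
E
python3 - <<'E'
from h import *
w=r.grab_frame("wrist")
c=toolpt(w,246,59,.03);d=toolpt(w,333,59,.03);print(c,d,"mid",(c+d)/2, "hole x", (c+d)[0]/2+118)
o=r.get_obs();print(o["tcp_pos"],togo([.55,-.05,.06],RT(84.7)))
def tc(u,v,y):
    R=Ro.from_rotvec(o["orientation"])
    c,dd=ray(w,u,v);c=R.inv().apply(c-o["tcp_pos"])*1000;dd=R.inv().apply(dd);return (c+dd*(y-c[1])/dd[1]).round(1)
print("eye",tc(396/1.4,34/1.4,-21.3),"leg",tc(400/1.4,436/1.4,-23))
E
```

```text
[-100.74795319   49.71294144  -22.590107  ] [-100.76218563   49.66575758   27.28894484] mid [-100.75506941   49.68934951    2.34941892] hole x 17.24493059222229
[ 0.54984385 -0.05479125  0.07958647] (array([-4.8, 19.6, -0.3]), array([ 0.05,  0.01, -0.06]))
eye [-102.7  -21.3   -1.5] leg [ 18.1 -23.   -0. ]
```

Emit:
drive_tool --pt "-0.3 15 1.2 0 0 0 8" --pt "-0.3 30 2.3 0 0 0 8" --pt "-0.3 38 2.3 0 0 0 8" --pt "-0.3 38 2.3 0 0 0 8"

```text
clock: 8.9
tcp_pos: [0.5508, -0.0546, 0.0399]
orientation: [-1.166, 1.28, -1.274]
contact_force: [-0.4, 0.4, -1.1]
grip_width: 0.0115
```

```bash
python3 - <<'E'
from h import *
print(r.get_obs()["tcp_pos"],togo([.55,-.05,.06],RT(84.7)))
s=r.grab_frame("scene");d=r.grab_frame("side");w=r.grab_frame("wrist")
save(s,"s16.png",(250,190,330,250),9.5);save(d,"d16.png",(240,160,330,235),8.5);save(w,"w16.png",None,1.4)
E
```

```text
[ 0.55077947 -0.05463905  0.03988441] (array([ -4.6, -20.1,  -1.3]), array([ 0.24,  0.01, -0.04]))
```

View pics/s16.png

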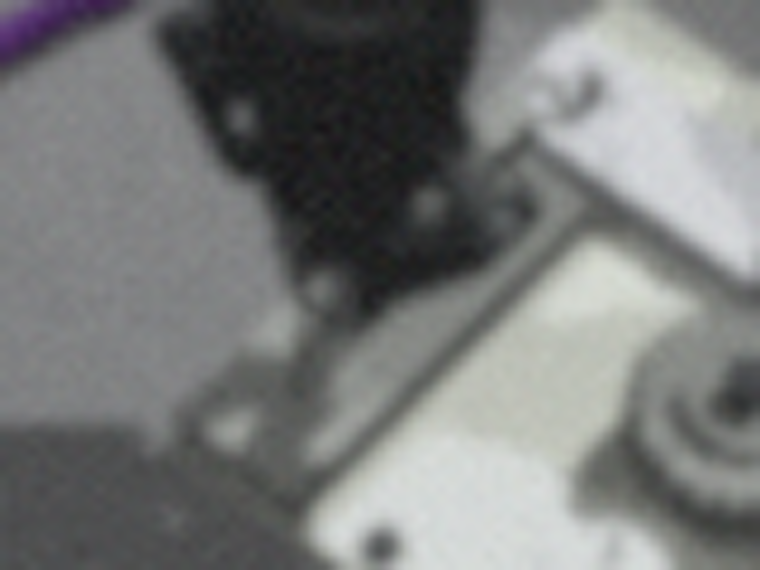

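View pics/d16.png

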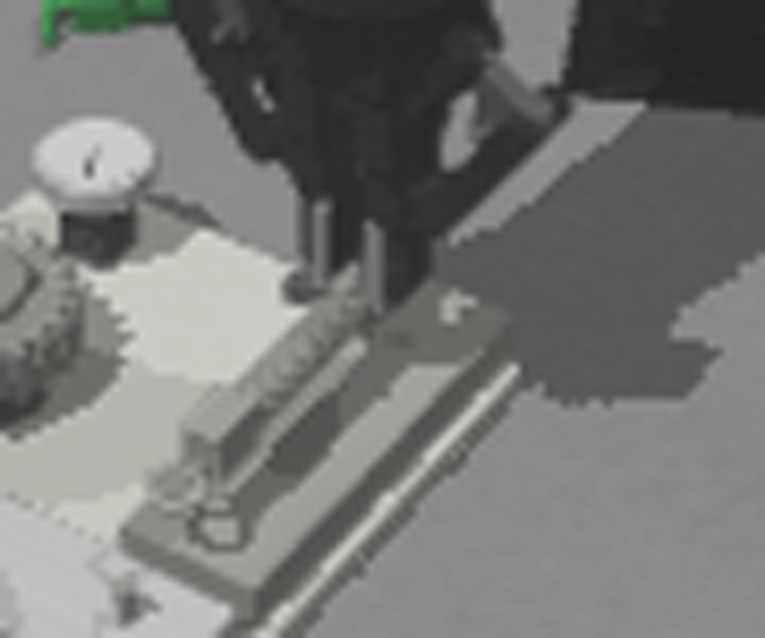

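View pics/w16.png

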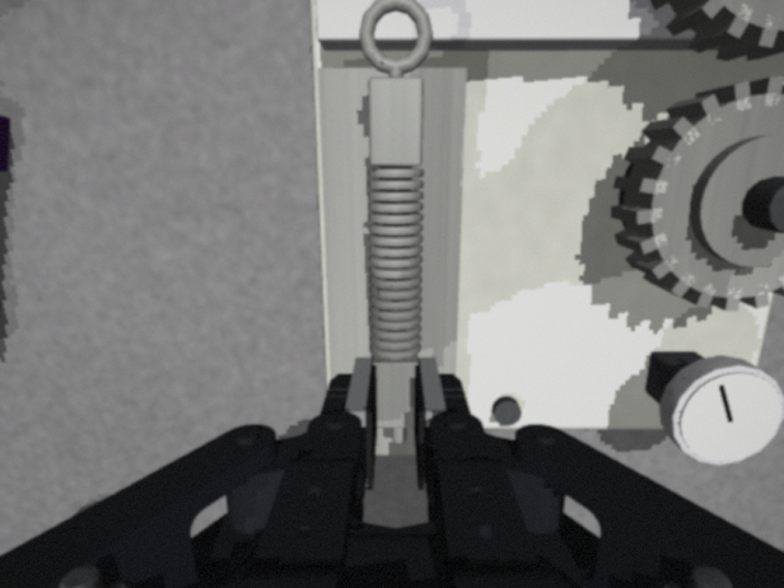

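```bash
python3 - <<'E'
from h import *
w=r.grab_frame("wrist");o=r.get_obs();print(o["tcp_pos"])
save(w,"w17a.png",(220,10,350,70),6); save(w,"w17b.png",(240,240,320,330),7)
E
```

```text
[ 0.55245982 -0.05471809  0.04191344]
```

View pics/w17a.png

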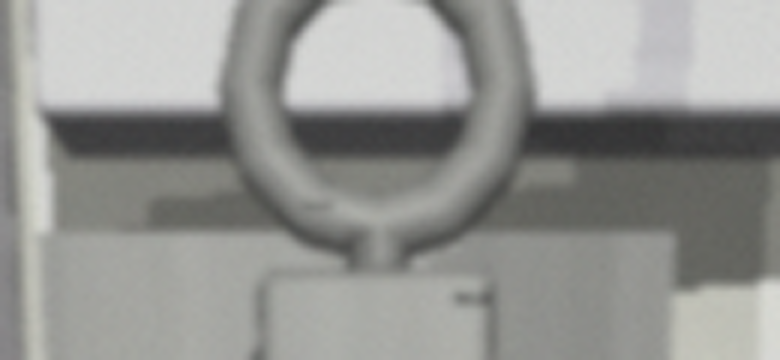

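View pics/w17b.png

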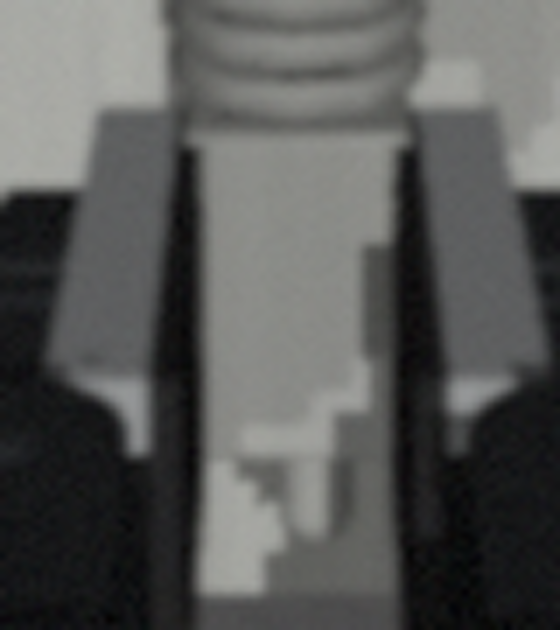

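Emit:
drive_tool --pt "0 0 -2.5 0 0 0 8" --pt "0 0 -2.5 0 0 0 8" --pt "0 0 -2.5 0 0 0 8"

```text
clock: 9.4
tcp_pos: [0.5501, -0.0545, 0.0422]
orientation: [-1.163, 1.277, -1.276]
contact_force: [0.7, 0.4, -1.3]
grip_width: 0.0114
```

```bash
python3 - <<'E'
from h import *
w=r.grab_frame("wrist");o=r.get_obs();print(o["clock"],o["tcp_pos"],o["qvel"].round(4))
save(w,"w18a.png",(220,0,350,70),6); save(w,"w18b.png",(240,240,320,330),7)
w=r.grab_frame("wrist");o=r.get_obs();print(o["clock"],o["tcp_pos"],togo([.55,-.0546,.03],RT(84.7)))
E
```

```text
9.45 [ 0.55005134 -0.05443822  0.04215232] [-0.001   0.0028  0.0024 -0.0015  0.      0.0007  0.0001]
9.5 [ 0.55010163 -0.05445847  0.04210197] (array([ 0.2, 12.1, -0.1]), array([-0.  ,  0.  , -0.06]))
```

View pics/w18a.png

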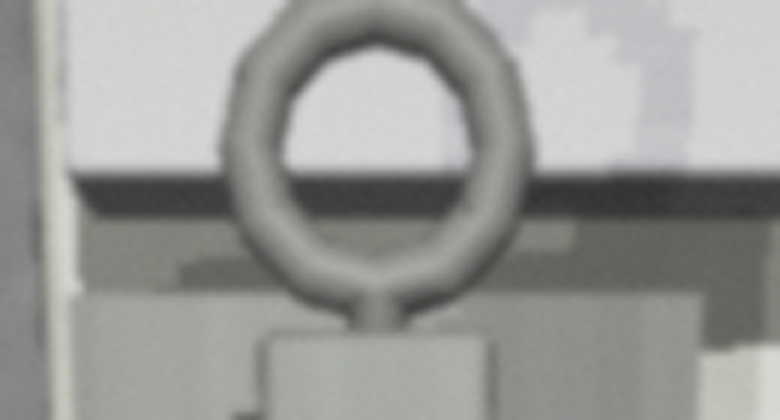

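View pics/w18b.png

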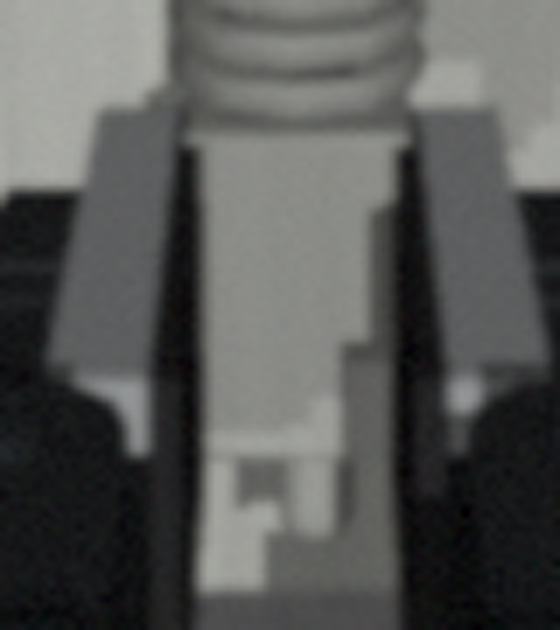

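```bash
python3 - <<'E'
from h import *
w=r.grab_frame("wrist");o=r.get_obs()
c=toolpt(w,231.7,48.8,.03);d=toolpt(w,337.2,48.8,.03);print(c,d,"hole", (c+d)[0]/2+118,(c+d)[2]/2)
def tc(u,v,y):
    R=Ro.from_rotvec(o["orientation"])
    c,dd=ray(w,u,v);c=R.inv().apply(c-o["tcp_pos"])*1000;dd=R.inv().apply(dd);return (c+dd*(y-c[1])/dd[1]).round(1)
print("eye",tc(220+379/6,147/6,-21.3),"ebfront",tc(283.3,333/6,-33.3),"leg",tc(285.5,312,-23))
q=proj(w,[o["tcp_pos"]]);print(q)
s=r.grab_frame("side")
h=np.array([.549,-.073,.03]); print(proj(s,h))
E
```

```text
[-100.07355814   12.12997101  -24.62285764] [-100.11004575   12.12403519   25.27703187] hole 17.908198053833956 0.32708711347399344
eye [-102.9  -21.3   -0.4] ebfront [-90.3 -33.3  -0.4] leg [ 18.9 -23.    0.9]
[[283.5199902 255.4039384]]
[[286.28205729 199.56372366]]
```

Emit:
drive_tool --pt "0.4 5 -0.4 0 0 0 8" --pt "0.4 10 -0.4 0 0 0 8" --pt "0.4 13 -0.4 0 0 0 8" --pt "0.4 15 -0.4 0 0 0 8"

```text
clock: 10.0
tcp_pos: [0.5493, -0.0548, 0.0263]
orientation: [-1.164, 1.278, -1.276]
contact_force: [0.5, -0.6, -2.1]
grip_width: 0.0114
```

```bash
python3 - <<'E'
from h import *
o=r.get_obs();print(o["tcp_pos"],o["contact_force"],o["moment"],togo([.55,-.0546,.0147],RT(84.7)))
E
```

```text
[ 0.54925981 -0.05480206  0.02634079] [ 0.49090645 -0.59527766 -2.06658767] [0.00188743 0.00371469 0.01374606] (array([-0.3, 11.6,  0.7]), array([ 0.06,  0.  , -0.06]))
```

Emit:
drive_tool --pt "0 1.5 0 0 0 0 8" --pt "0 3 0 0 0 0 8" --pt "0 3 0 0 0 0 8"

```text
clock: 10.3
tcp_pos: [0.5491, -0.0548, 0.0232]
orientation: [-1.164, 1.278, -1.276]
contact_force: [0.5, 0.6, -0.6]
grip_width: 0.0113
```

```bash
python3 - <<'E'
from h import *
o=r.get_obs();print(o["tcp_pos"],o["contact_force"],o["moment"])
w=r.grab_frame("wrist");d=r.grab_frame("side")
save(w,"w19.png",(230,0,340,330),1.8);save(d,"d19.png",(240,160,330,235),8.5)
E
```

```text
[ 0.54914531 -0.05479315  0.02316688] [ 0.46856835  0.60129167 -0.59257669] [-0.02004258  0.04591743  0.00276901]
```

View pics/w19.png

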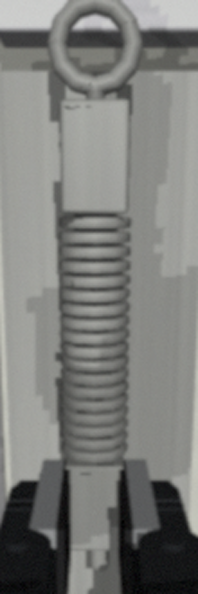

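View pics/d19.png

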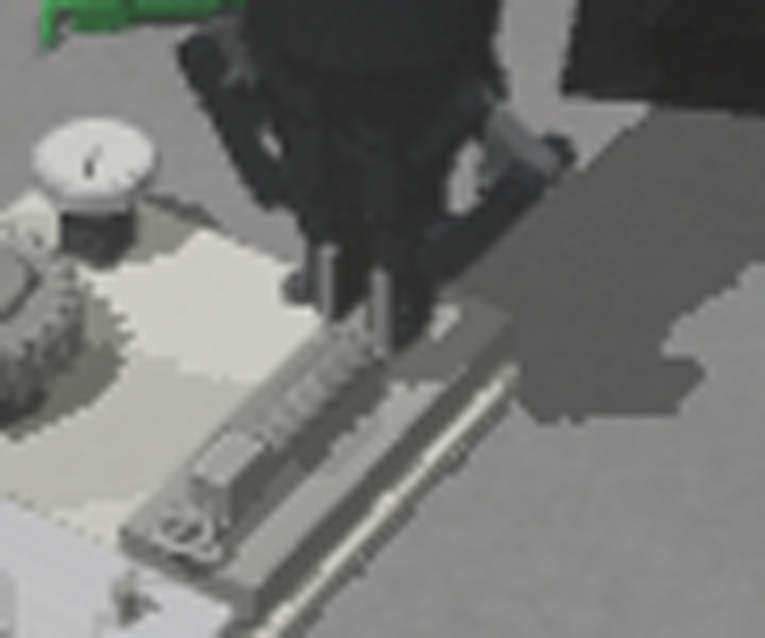

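Emit:
drive_tool --pt "0 1.5 0 0 0 0 8" --pt "0 3 0 0 0 0 8" --pt "0 4 0 0 0 0 8"

```text
clock: 10.7
tcp_pos: [0.5492, -0.0548, 0.0193]
orientation: [-1.164, 1.278, -1.276]
contact_force: [0.6, -0.4, -0.7]
grip_width: 0.0115
```

Emit:
drive_tool --pt "0 1.5 0 0 0 0 8" --pt "0 2.5 0 0 0 0 8" --pt "0 2.5 0 0 0 0 8"

```text
clock: 11.0
tcp_pos: [0.5491, -0.0548, 0.0166]
orientation: [-1.164, 1.278, -1.276]
contact_force: [-0.4, 0.5, -0.4]
grip_width: 0.0115
```

```bash
python3 - <<'E'
from h import *
o=r.get_obs();print(o["tcp_pos"],o["contact_force"],o["moment"],o["grip_width"])
w=r.grab_frame("wrist");d=r.grab_frame("side")
save(w,"w20.png",(230,0,340,330),1.8);save(d,"d20.png",(240,160,330,235),8.5)
E
```

```text
[ 0.5491421  -0.05475836  0.01660198] [-0.43569483  0.4730192  -0.36834235] [-0.05367037 -0.02516901  0.0128371 ] 0.011538111561943665
```

View pics/w20.png

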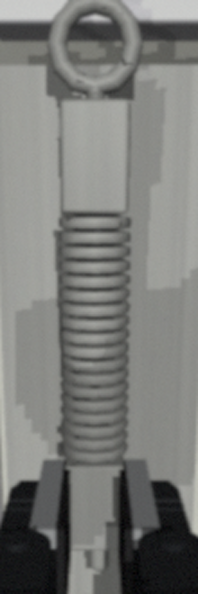

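View pics/d20.png

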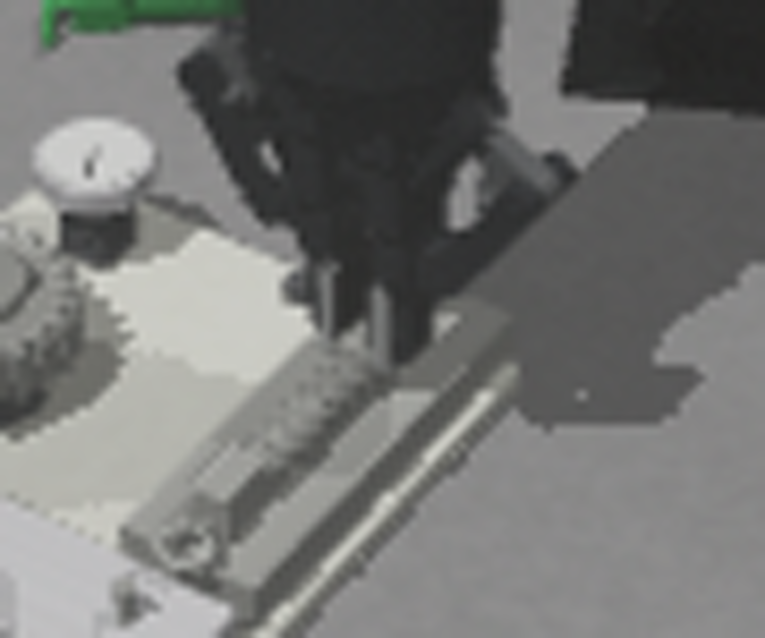

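Emit:
drive_tool --pt "0 1 0 0 0 0 8" --pt "0 2 0 0 0 0 8" --pt "0 2 0 0 0 0 8"

```text
clock: 11.4
tcp_pos: [0.5493, -0.0548, 0.0147]
orientation: [-1.164, 1.278, -1.276]
contact_force: [-0.9, -0.5, -0.1]
grip_width: 0.0113
```

Emit:
drive_tool --pt "0 1 0 0 0 0 8" --pt "0 1 0 0 0 0 8"

```text
clock: 11.6
tcp_pos: [0.5494, -0.0548, 0.0146]
orientation: [-1.164, 1.278, -1.276]
contact_force: [-3.4, 0.4, 9.9]
grip_width: 0.0113
```

```bash
python3 - <<'E'
from h import *
o=r.get_obs();print(o["tcp_pos"],o["contact_force"],o["moment"],o["grip_width"])
w=r.grab_frame("wrist");d=r.grab_frame("side")
save(d,"d21.png",(240,160,330,235),8.5)
E
```

```text
[ 0.54941772 -0.05479663  0.01463819] [-3.40899846  0.40511921  9.88150405] [ 0.07096281  0.71944618 -0.01443575] 0.011255633506493569
```

View pics/d21.png

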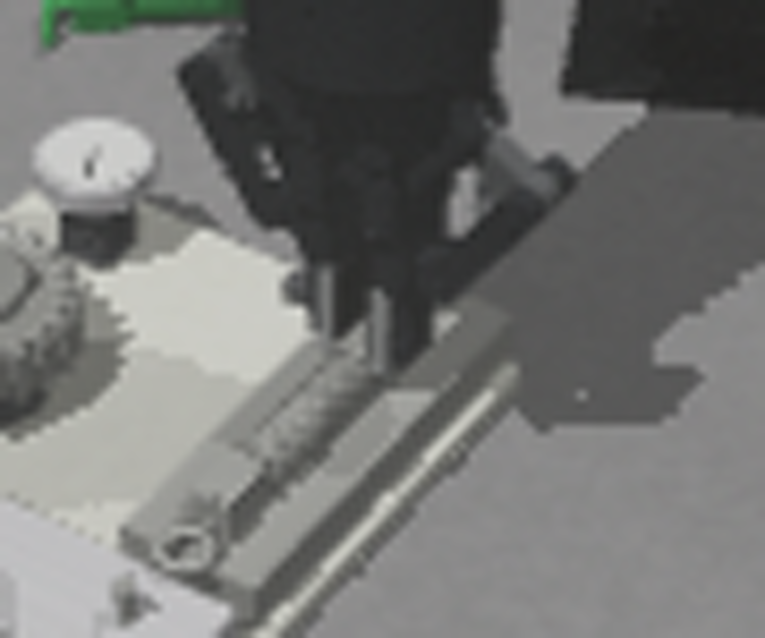

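Emit:
drive_tool --pt "0 -0.5 0 0 0 0 20" --pt "0 -0.5 0 0 0 0 32" --pt "0 -1 0 0 0 0 32" --pt "0 -30 0 0 0 0 32" --pt "0 -60 0 0 0 0 32"

```text
clock: 12.2
tcp_pos: [0.5484, -0.0548, 0.0743]
orientation: [-1.166, 1.28, -1.275]
contact_force: [1.4, 0.7, -1.2]
grip_width: 0.0319
```

Emit:
drive_tool --pt "0 -5 0 0 0 0 40" --pt "0 -20 0 0 0 0 40" --pt "0 -20 0 0 0 0 40"

```text
clock: 12.5
tcp_pos: [0.5495, -0.0549, 0.0954]
orientation: [-1.164, 1.278, -1.276]
contact_force: [0.5, -0.4, 0.9]
grip_width: 0.0399
```

```bash
python3 - <<'E'
from h import *
o=r.get_obs();print(o["tcp_pos"],o["contact_force"],o["moment"],o["grip_width"])
w=r.grab_frame("wrist");d=r.grab_frame("side");s=r.grab_frame("scene")
save(d,"d22.png",(200,160,330,255),6);save(w,"w22.png",None,1.4);save(s,"s22.png",(250,170,350,250),7.5)
E
```

```text
[ 0.54950636 -0.0548889   0.09542528] [ 0.45092491 -0.35532193  0.87336754] [-0.0067605  -0.03535865 -0.01709949] 0.03987378995567842
```

View pics/d22.png

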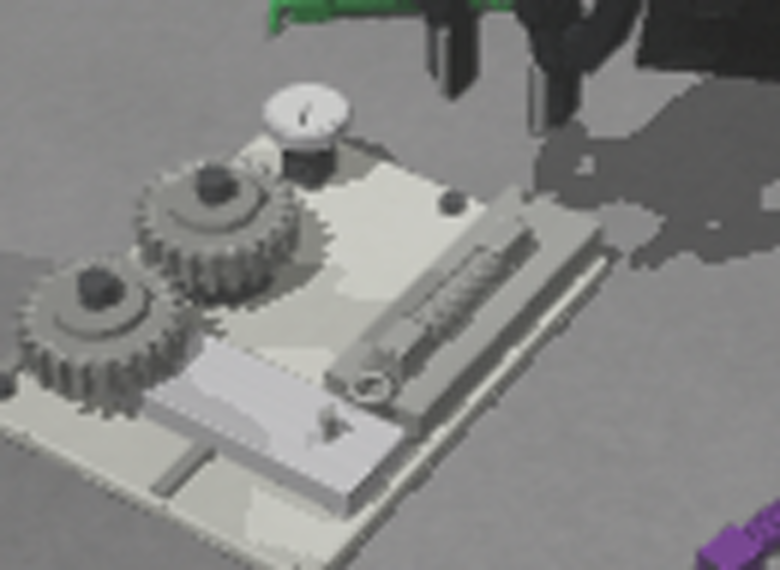

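View pics/w22.png

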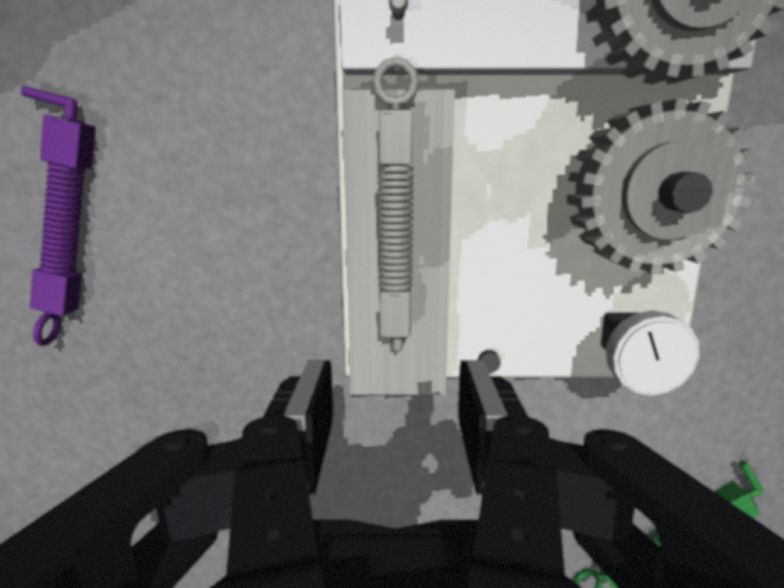

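```bash
python3 - <<'E'
from h import *
w=r.grab_frame("wrist");o=r.get_obs();print(o["tcp_pos"])
save(w,"w23.png",(230,0,340,130),5.5)
for u,v in [(380,111),(411,111),(380,163),(411,163)]: print(toolpt(w,u/1.4,v/1.4,.048).round(1))
for u,v in [(380,293),(411,293),(380,338),(411,338)]: print(toolpt(w,u/1.4,v/1.4,.048).round(1))
print("eye",toolpt(w,396/1.4,82/1.4,.036).round(1),"post",toolpt(w,398/1.4,8/1.4,.046).round(1))
print(togo([.55,-.05,.03],RT(84.7)))
E
```

```text
[ 0.5477561  -0.05481582  0.0932556 ]
[-89.6  45.4  -6.8]
[-89.6  45.3   5.9]
[-69.1  45.3  -6.9]
[-69.1  45.3   6.1]
[-12.4  45.3  -7.4]
[-12.5  45.2   6.7]
[ 9.2 45.3 -7.5]
[ 9.2 45.2  6.9]
eye [-102.3   57.3   -0.2] post [-127.7   47.3    0.5]
(array([-5. , 63.2,  2.1]), array([ 0.3 ,  0.  , -0.04]))
```

View pics/w23.png

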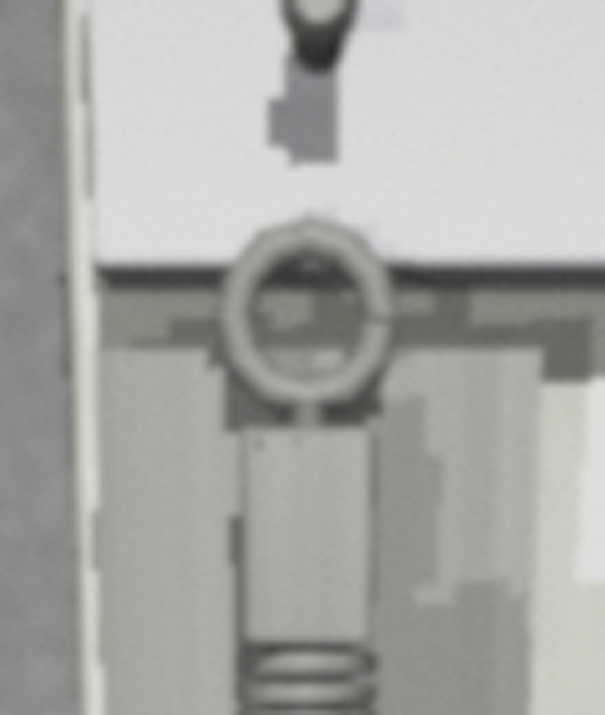

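Emit:
drive_tool --pt "-40 0 0 0 0 0 36" --pt "-79.4 10 0 0 0 0 36" --pt "-79.4 35 0 0 0 0 36" --pt "-79.4 50 0 0 0 0 36" --pt "-79.4 50 0 0 0 0 36"

```text
clock: 13.2
tcp_pos: [0.5523, 0.0244, 0.0404]
orientation: [-1.173, 1.285, -1.271]
contact_force: [-0.1, -0.0, -0.4]
grip_width: 0.0361
```

```bash
python3 - <<'E'
from h import *
o=r.get_obs();print(o["tcp_pos"],o["contact_force"],o["grip_width"])
w=r.grab_frame("wrist");save(w,"w24.png",None,1.4)
o=r.get_obs();print(o["tcp_pos"],o["contact_force"],o["grip_width"],togo([.5558,.0242,.016],RT(84.7)))
E
```

```text
[0.55230039 0.02442862 0.04039274] [-0.05764819 -0.00453397 -0.41966503] 0.036138001859349726
[0.5534246  0.02409785 0.04176567] [ 0.51676872 -0.38469424  0.6229633 ] 0.03568975095756971 (array([-0.3, 25.7,  2.6]), array([0.5 , 0.01, 0.01]))
```

View pics/w24.png

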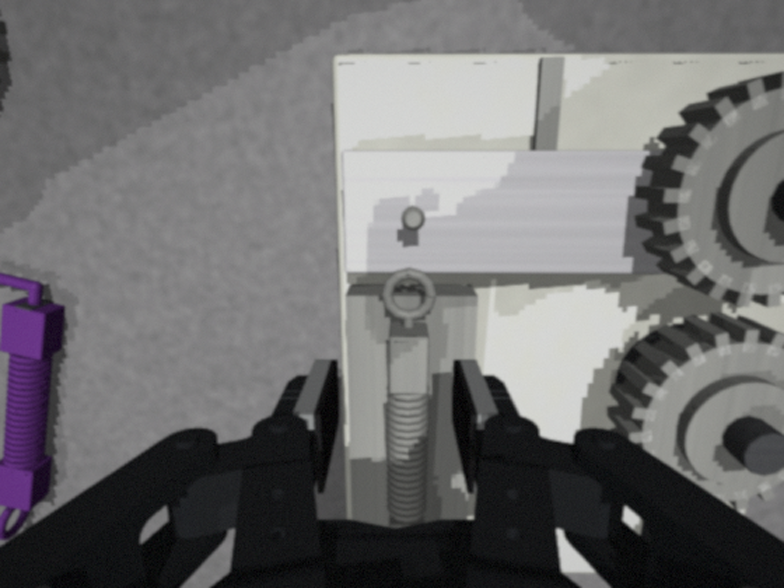

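```bash
python3 - <<'E'
from h import *
w=r.grab_frame("wrist");o=r.get_obs();print(o["tcp_pos"]); save(w,"w25.png",(230,130,340,300),3.5)
for u,v in [(389,334),(428,334),(388,394),(427,394)]: print(toolpt(w,u/1.4,v/1.4,.048,o).round(1))
print("eye",toolpt(w,408.5/1.4,295/1.4,.036,o).round(1),"post",toolpt(w,413/1.4,217/1.4,.046,o).round(1),cast(w,413/1.4,217/1.4,.046))
E
```

```text
[0.55439941 0.02402058 0.0428104 ]
[-11.5  -5.2  -3.8]
[-11.6  -5.3   9.8]
[11.6 -5.2 -4.3]
[11.6 -5.3  9.9]
eye [-22.4   6.8   3.2] post [-52.1  -3.2   4.2] [0.5634261  0.07547676 0.046     ]
```

View pics/w25.png

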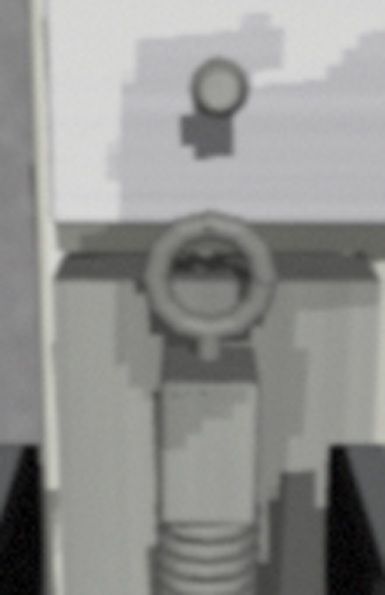

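Emit:
drive_tool --pt "0 5 2.7 0 0 0 34" --pt "0 15 2.7 0 0 0 30" --pt "0 23 2.7 0 0 0 26" --pt "0 26 2.7 0 0 0 26" --pt "0 26 2.7 0 0 0 26"

```text
clock: 13.8
tcp_pos: [0.5563, 0.0237, 0.0161]
orientation: [-1.17, 1.283, -1.273]
contact_force: [0.3, -0.5, 0.4]
grip_width: 0.0255
```

```bash
python3 - <<'E'
from h import *
w=r.grab_frame("wrist");o=r.get_obs();print(o["tcp_pos"],o["contact_force"],togo([.5558,.0242,.016],RT(84.7))); save(w,"w26.png",None,1.4)
E
```

```text
[0.55663207 0.02374458 0.01647963] [ 0.34691301 -0.66592417  0.17501125] (array([-0.4,  0.5, -0.9]), array([ 0.42, -0.02, -0.01]))
```

View pics/w26.png

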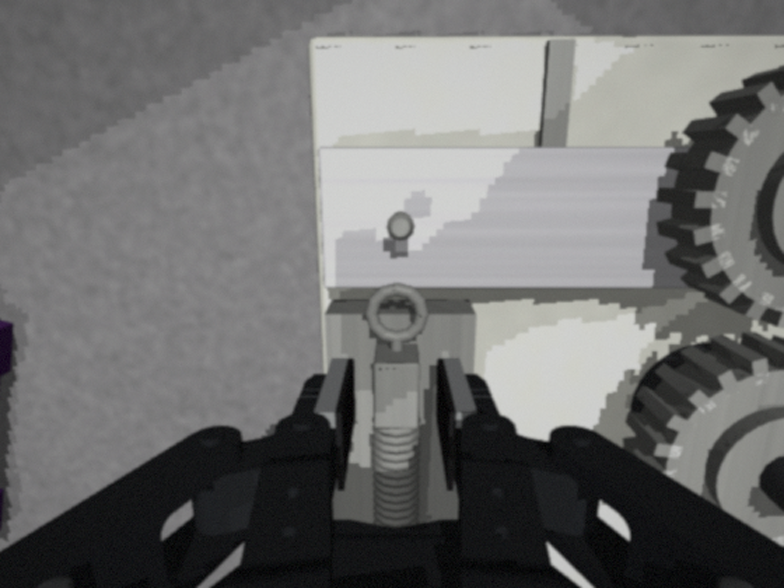

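Emit:
drive_tool --pt "-0.4 1 0 0.4 0 0 16" --pt "-0.4 1 0 0.4 0 0 8" --pt "-0.4 1 0 0.4 0 0 7" --pt "-0.4 1 0 0.4 0 0 7" --pt "-0.4 1 0 0.4 0 0 7" --squeeze 100

```text
clock: 14.35
tcp_pos: [0.557, 0.0242, 0.016]
orientation: [-1.163, 1.277, -1.277]
contact_force: [-1.0, -1.2, 6.4]
grip_width: 0.0105
```

```bash
python3 - <<'E'
from h import *
w=r.grab_frame("wrist");o=r.get_obs();print(o["tcp_pos"],o["contact_force"],o["grip_width"],o["moment"]); save(w,"w27.png",None,1.4)
print("eye",toolpt(w,396/1.4,313/1.4,.036,o).round(1),"post",toolpt(w,400/1.4,225/1.4,.046,o).round(1))
E
```

```text
[0.55701529 0.02420156 0.01595632] [-1.70257862  0.25367678  4.73151223] 0.010393155596046253 [0.03020601 0.25515868 0.01750892]
eye [-23.6 -20.   -0.5] post [-52.7 -30.    0.6]
```

View pics/w27.png

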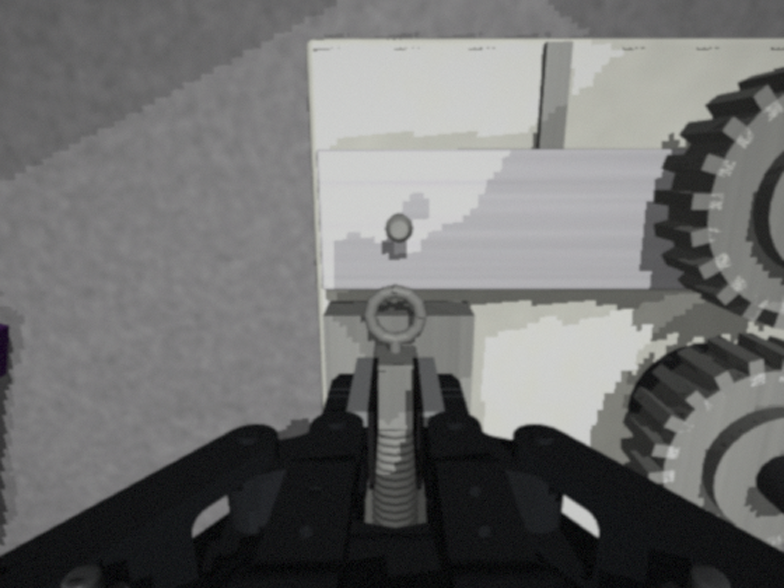

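Emit:
drive_tool --pt "-0.4 -3.4 0 0 0 2 7" --pt "-0.7 -6.8 0 0 0 4 7" --pt "-0.9 -10.2 0 0 0 6 7" --pt "-0.9 -10.2 0 0 0 6 7"

```text
clock: 14.8
tcp_pos: [0.557, 0.0239, 0.0262]
orientation: [-1.08, 1.323, -1.202]
contact_force: [0.4, -0.5, -0.4]
grip_width: 0.0102
```

```bash
python3 - <<'E'
from h import *
w=r.grab_frame("wrist");d=r.grab_frame("side");s=r.grab_frame("scene");o=r.get_obs();print(o["tcp_pos"],o["contact_force"],o["grip_width"],o["moment"]); save(w,"w28.png",None,1.4);save(d,"d28.png",(200,160,330,255),6);save(s,"s28.png",(250,170,350,250),7.5)
print(togo([.5558,.0242,.016],RT(84.7)))
E
```

```text
[0.55676891 0.024975   0.02578602] [-0.26265542 -1.71383633 -1.84507481] 0.010512961172365923 [-0.47252422 -0.03214557  0.02044388]
(array([ 1.9,  9.6, -0.9]), array([ 0.01, -0.  , -5.96]))
```

View pics/w28.png

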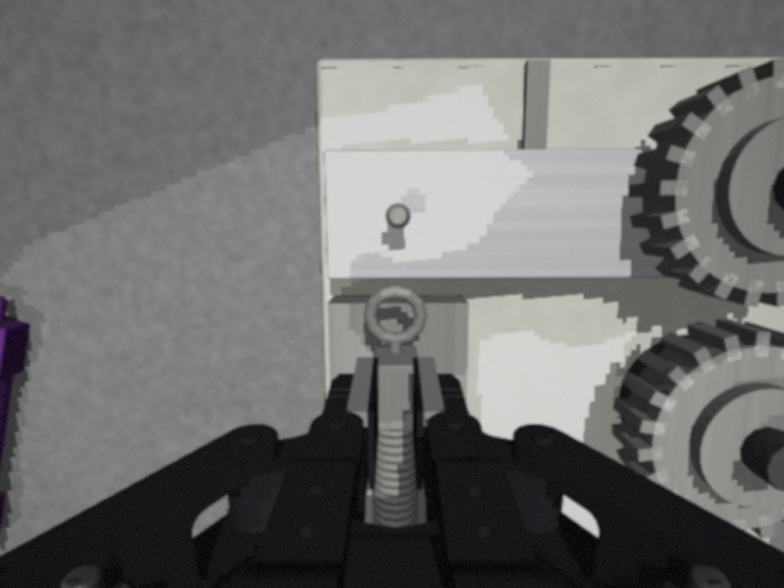

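View pics/d28.png

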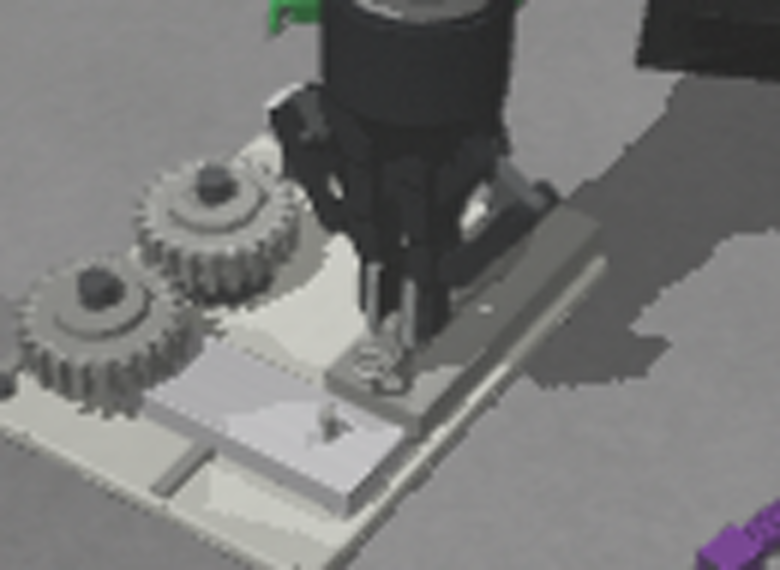

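View pics/s28.png

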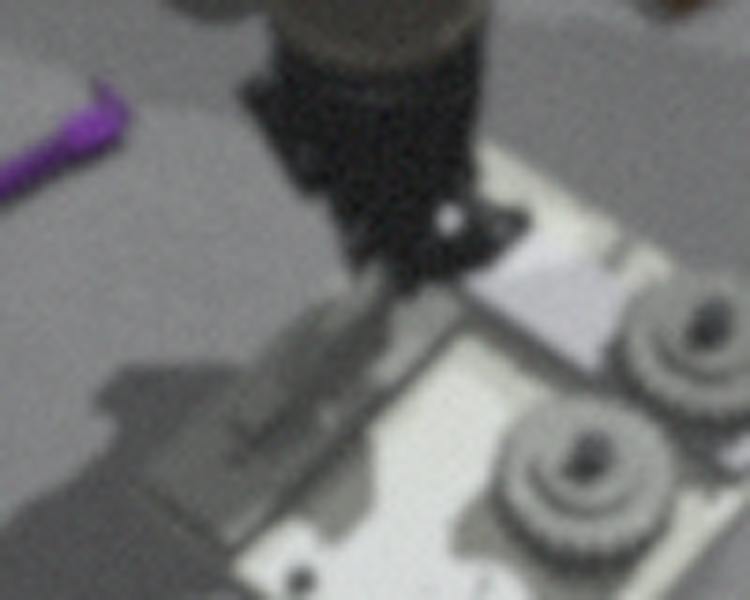

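```bash
python3 - <<'E'
from h import *
w=r.grab_frame("wrist");o=r.get_obs();R=Ro.from_rotvec(o["orientation"]);save(w,"w29.png",(240,130,330,250),5);print(o["tcp_pos"])
for e in ([-23.6,-20,-.5],):
  ez=(o["tcp_pos"]+R.apply(np.array(e)/1000)); print("eye world",ez,proj(w,ez)*1.4)
ec=cast(w,395/1.4,315/1.4,ez[2]);pc=cast(w,398/1.4,214/1.4,.046)
t=np.array([np.cos(np.radians(84.7)),np.sin(np.radians(84.7)),0]);n=np.array([t[1],-t[0],0])
print(ec,pc,"along",(pc-ec)@t*1000,"lat(toolz)",(pc-ec)@n*1000)
E
```

```text
[0.55678926 0.02497146 0.0257806 ]
eye world [0.55826812 0.04632589 0.04811917] [[395.89959086 313.14939952]]
[0.55792942 0.0457561  0.04811917] [0.56175327 0.07708103 0.046     ] along 31.544217414781812 lat(toolz) 0.9140053901538377
```

View pics/w29.png

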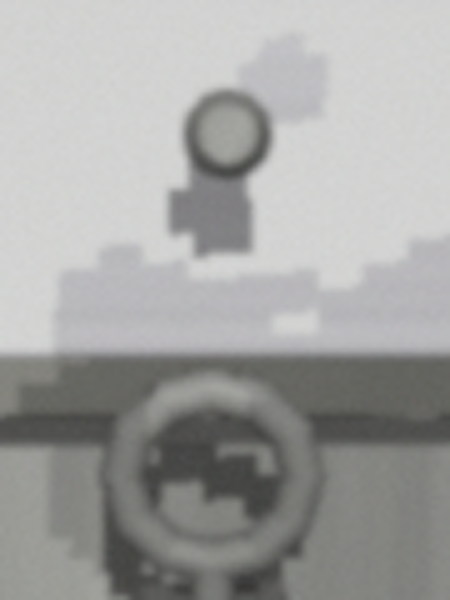

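Emit:
drive_tool --pt "-7 0 0.3 0 0.1 0 7" --pt "-14 0 0.6 0 0.2 0 7" --pt "-21 0 0.9 0 0.3 0 7" --pt "-27 0 1.2 0 0.4 0 7" --pt "-27 0 1.2 0 0.4 0 7"

```text
clock: 15.5
tcp_pos: [0.5599, 0.0515, 0.0282]
orientation: [-1.083, 1.325, -1.206]
contact_force: [-0.5, -7.2, -2.8]
grip_width: 0.0106
```

```bash
python3 - <<'E'
from h import *
w=r.grab_frame("wrist");d=r.grab_frame("side");s=r.grab_frame("scene");o=r.get_obs();print(o["tcp_pos"],o["contact_force"],o["grip_width"],o["moment"]); save(w,"w30.png",(230,160,340,260),7);save(d,"d30.png",(200,160,330,255),6);save(s,"s30.png",(250,170,350,250),7.5)
print(togo([.5558,.0242,.016],RT(84.7)))
E
```

```text
[0.55990443 0.05040329 0.02807301] [-0.14569318 -8.34068151 -2.82560423] 0.010373164902847405 [-1.86618572  0.04504526  0.1087766 ]
(array([27.6,  9.3, -1.5]), array([ 0.09, -0.4 , -5.81]))
```

View pics/w30.png

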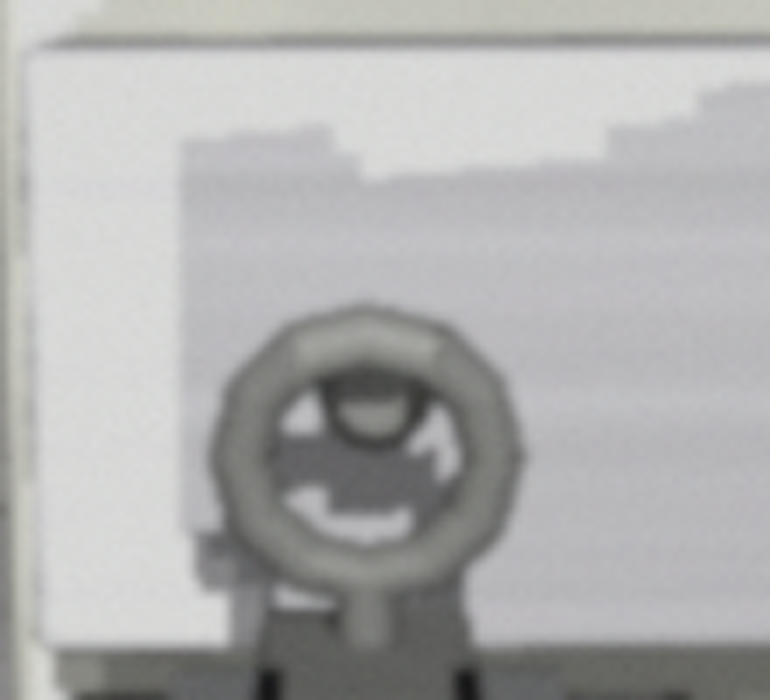

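View pics/d30.png

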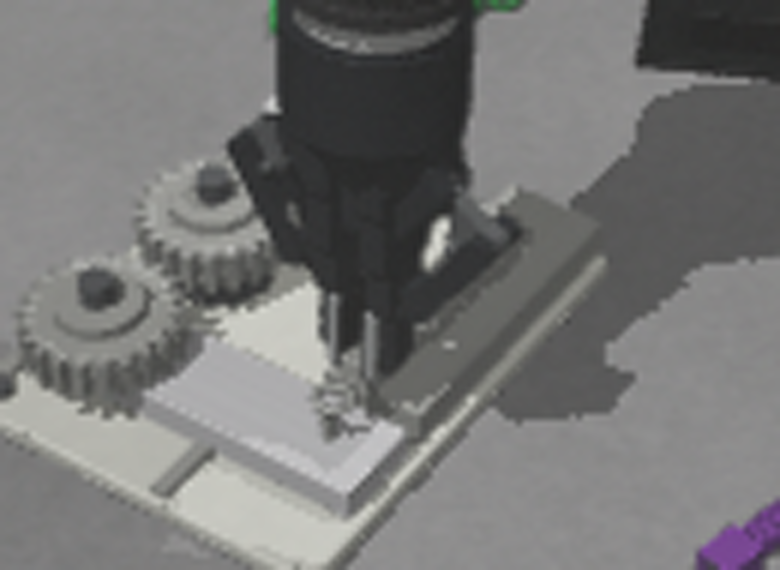

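View pics/s30.png

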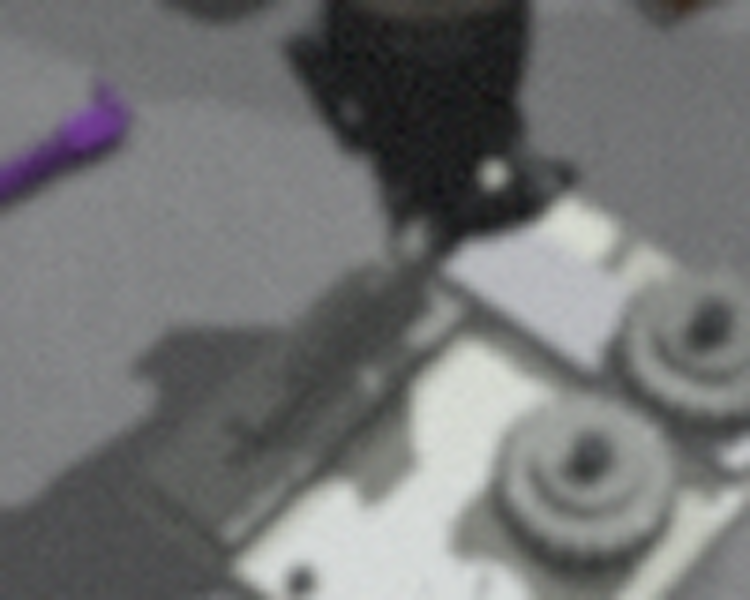

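```bash
python3 - <<'E'
from h import *
w=r.grab_frame("wrist");o=r.get_obs();R=Ro.from_rotvec(o["orientation"])
ez=(o["tcp_pos"]+R.apply(np.array([-23.6,-20,-.5])/1000));print(ez,o["tcp_pos"])
ec=cast(w,230+367/7,160+452/7,ez[2])
t=np.array([np.cos(np.radians(84.7)),np.sin(np.radians(84.7)),0]);n=np.array([t[1],-t[0],0])
for v in (388,395,402):
  pc=cast(w,230+373/7,160+v/7,.046);print(pc,"along",(pc-ec)@t*1000,"lat",(pc-ec)@n*1000)
# bottom of head rim: 4mm nearer
pb=cast(w,230+373/7,160+452/7,.044);print("from rim", (pb-ec)@t*1000+4)
E
```

```text
[0.56159155 0.07172262 0.05035911] [0.55991537 0.05032973 0.02807134]
[0.56208373 0.07470663 0.046     ] along 3.324507994103411 lat 0.40906169171510615
[0.56203841 0.07424675 0.046     ] along 2.8624088644296815 lat 0.4064146032592641
[0.56199304 0.0737864  0.046     ] along 2.399840359524308 lat 0.4037648260345163
from rim 2.661970153399766
```

Emit:
drive_tool --pt "-2 0 0.4 0 0 0 7" --pt "-4 0 0.4 0 0 0 7" --pt "-4 0 0.4 0 0 0 7"

```text
clock: 16.0
tcp_pos: [0.5601, 0.053, 0.028]
orientation: [-1.085, 1.326, -1.209]
contact_force: [-0.5, -8.7, -3.1]
grip_width: 0.0106
```

```bash
python3 - <<'E'
from h import *
w=r.grab_frame("wrist");o=r.get_obs();print(o["tcp_pos"],o["contact_force"],o["moment"]); save(w,"w31.png",(230,160,340,260),7)
w=r.grab_frame("wrist");o=r.get_obs();print(o["tcp_pos"])
E
```

```text
[0.5601554  0.05278681 0.02793232] [ 0.13767997 -7.26070905 -1.58675452] [-1.93807707  0.02117908  0.06022402]
[0.56013186 0.05272589 0.02794649]
```

View pics/w31.png

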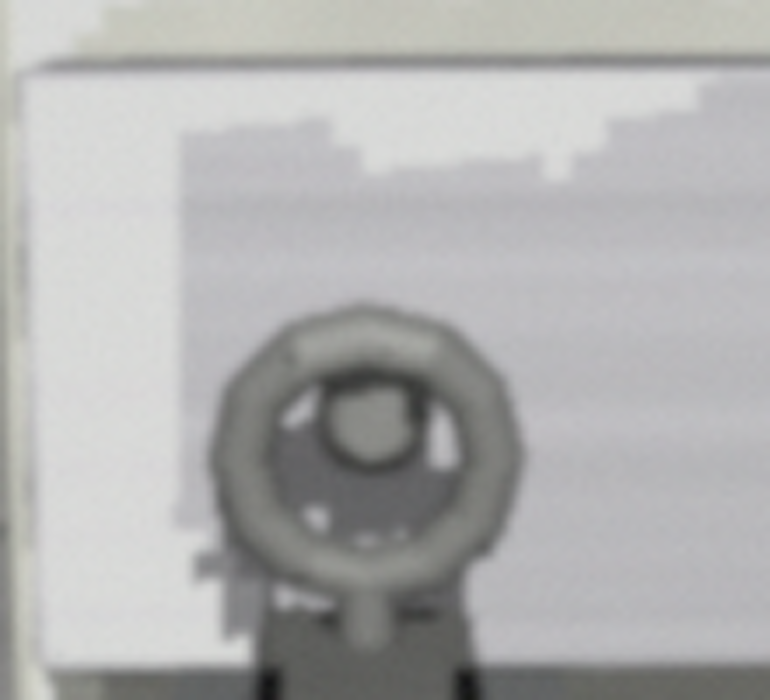

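Emit:
drive_tool --pt "-1.6 0 0.3 0 0 0 7" --pt "-1.6 0 0.3 0 0 0 7" --pt "-1.6 0 0.3 0 0 0 7"

```text
clock: 16.4
tcp_pos: [0.5601, 0.0527, 0.0276]
orientation: [-1.088, 1.326, -1.211]
contact_force: [0.7, -8.2, -3.5]
grip_width: 0.0107
```

```bash
python3 - <<'E'
from h import *
w=r.grab_frame("wrist");o=r.get_obs();print(o["tcp_pos"],o["contact_force"],o["moment"]); save(w,"w32.png",(230,160,340,260),7)
w=r.grab_frame("wrist");o=r.get_obs();R=Ro.from_rotvec(o["orientation"]);print(o["tcp_pos"])
e=np.array([-23.6,-20,-.5]);E=R.apply(e)+o["tcp_pos"]*1000;print("eye",E)
wz=(R.inv()*RT(84.7-.4)).as_rotvec(degrees=True);print(wz)
zf=36.3
for k in (.2,.4,.6,.8,1):
    R2=R*Ro.from_rotvec(wz*k*[0,0,1],degrees=True);E2=E.copy();E2[2]+=k*(zf-E[2])
    print(k,R.inv().apply(E2-R2.apply(e)-o["tcp_pos"]*1000).round(2),(wz[2]*k).round(2))
E
```

```text
[0.56010941 0.05266438 0.02760714] [-0.03808281 -7.87352171 -3.43691122] [-1.90231592 -0.01792223  0.09775707]
[0.56009806 0.05267595 0.02759821]
eye [561.8517332   74.17933529  49.77340037]
[ 0.21072779 -0.08027734 -5.5096753 ]
0.2 [0.64 2.22 0.01] -1.1
0.4 [1.27 4.44 0.02] -2.2
0.6 [1.89 6.65 0.03] -3.31
0.8 [2.5  8.86 0.04] -4.41
1 [ 3.1  11.05  0.05] -5.51
```

View pics/w32.png

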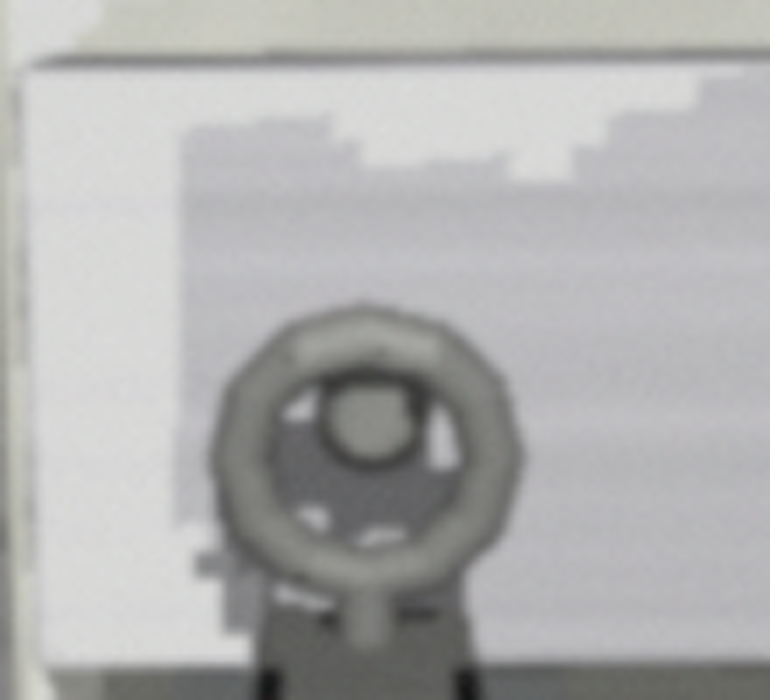

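Emit:
drive_tool --pt "-2 0 0.4 0 0 0 7" --pt "-3.6 0 0.4 0 0 0 7" --pt "-3.6 0 0.4 0 0 0 7"

```text
clock: 16.8
tcp_pos: [0.5603, 0.0547, 0.0274]
orientation: [-1.09, 1.326, -1.213]
contact_force: [0.2, -9.0, -3.0]
grip_width: 0.0107
```

```bash
python3 - <<'E'
from h import *
w=r.grab_frame("wrist");o=r.get_obs();print(o["tcp_pos"],o["contact_force"],o["moment"]); save(w,"w33.png",(230,160,340,260),7)
R=Ro.from_rotvec(o["orientation"])
e=np.array([-23.6,-20,-.5]);E=R.apply(e)+o["tcp_pos"]*1000;print("eye",E)
E
```

```text
[0.56032216 0.05453623 0.02741958] [-0.03002743 -8.91265082 -2.64771523] [-2.07273253 -0.02934596  0.07048112]
eye [562.11376292  76.09833207  49.53463843]
```

View pics/w33.png

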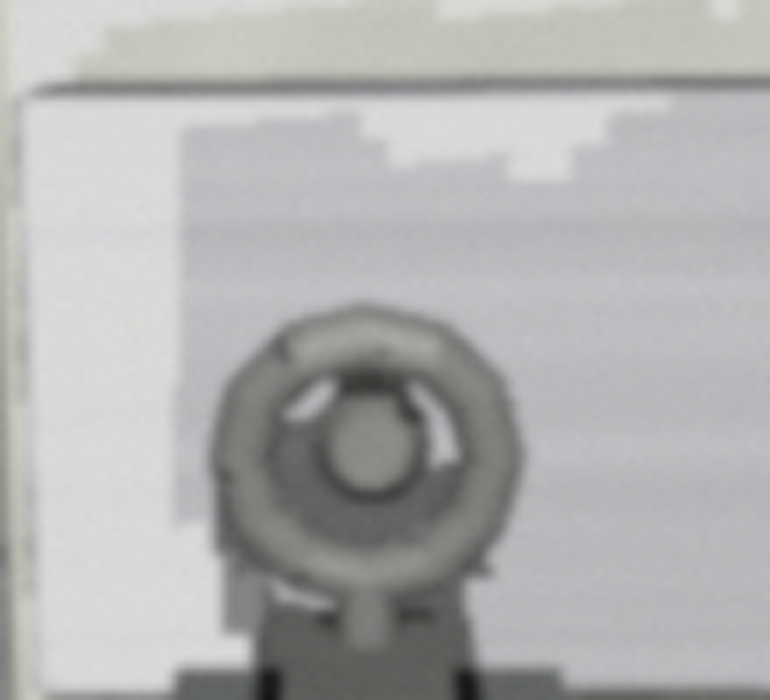

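Emit:
drive_tool --pt "-0.6 1.1 0.2 0 0 -0.5 7" --pt "-0.3 2.2 0.2 0 0 -1.1 7" --pt "0.1 3.9 0.2 0 0 -1.9 7" --pt "0.3 5 0.2 0 0 -2.4 7" --pt "0.3 5 0.2 0 0 -2.4 7"

```text
clock: 17.35
tcp_pos: [0.56, 0.0535, 0.0219]
orientation: [-1.126, 1.308, -1.245]
contact_force: [-0.2, -8.5, -3.1]
grip_width: 0.0107
```

```bash
python3 - <<'E'
from h import *
w=r.grab_frame("wrist");d=r.grab_frame("side");o=r.get_obs();print(o["tcp_pos"],o["contact_force"],o["moment"]); save(w,"w34.png",(230,160,340,260),7);save(d,"d34.png",(200,160,330,255),6)
R=Ro.from_rotvec(o["orientation"])
e=np.array([-23.6,-20,-.5]);E=R.apply(e)+o["tcp_pos"]*1000;print("eye",E)
wz=(R.inv()*RT(84.7-.4)).as_rotvec(degrees=True);print(wz)
zf=36.3
for k in (.5,1):
    R2=R*Ro.from_rotvec(wz*k*[0,0,1],degrees=True);E2=E.copy();E2[2]+=k*(zf-E[2])
    print(k,R.inv().apply(E2-R2.apply(e)-o["tcp_pos"]*1000).round(2),(wz[2]*k).round(2))
E
```

```text
[0.5600483  0.05314415 0.02196536] [ 0.57950215 -8.71463821 -2.82002466] [-1.92181835 -0.03082547  0.09476552]
eye [561.95777569  75.66595985  43.09193408]
[ 0.31283562 -0.12616259 -2.78804625]
0.5 [0.64 2.81 0.02] -1.39
1 [1.28 5.61 0.04] -2.79
```

View pics/w34.png

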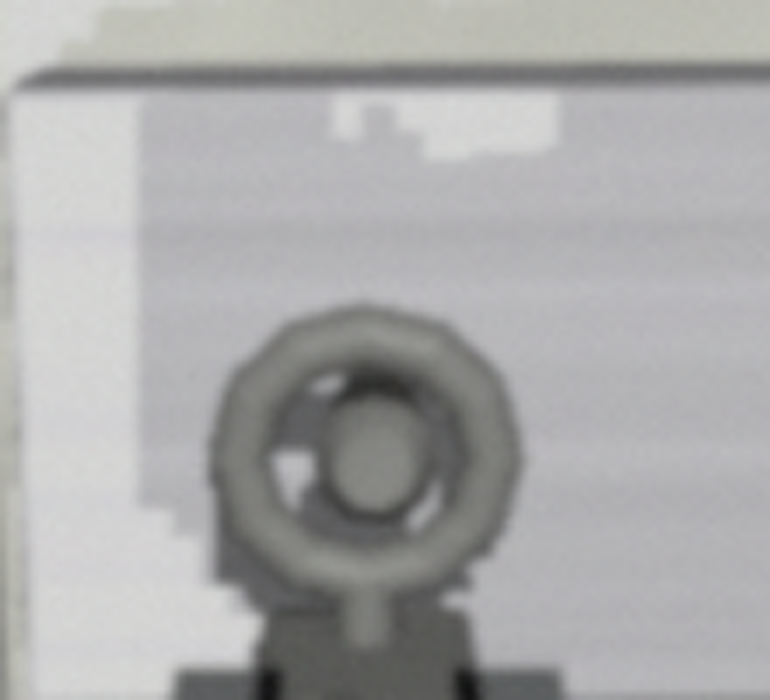

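View pics/d34.png

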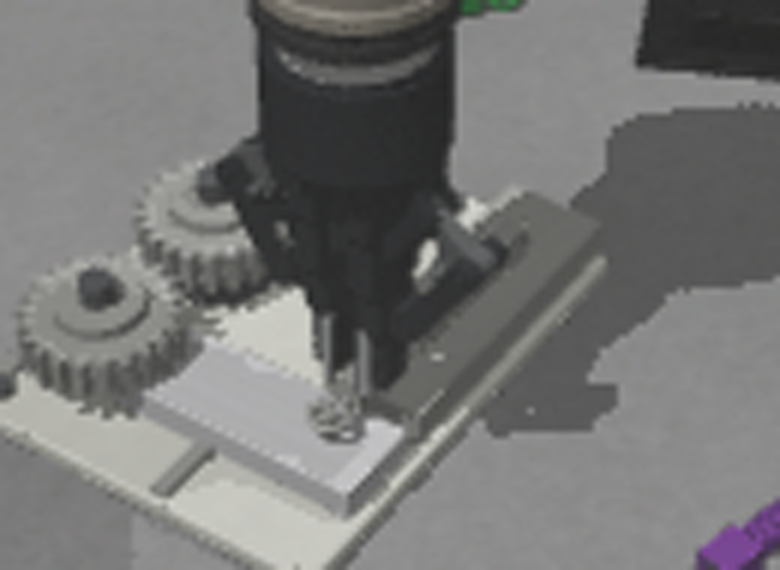

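Emit:
drive_tool --pt "-0.8 1.4 0.2 0 0 -0.7 7" --pt "-0.5 2.8 0.2 0 0 -1.4 7" --pt "-0.1 4.2 0.2 0 0 -2.1 7" --pt "0.2 5.6 0.2 0 0 -2.8 7" --pt "0.2 5.6 0.2 0 0 -2.8 7"

```text
clock: 17.95
tcp_pos: [0.5598, 0.0519, 0.0161]
orientation: [-1.166, 1.287, -1.283]
contact_force: [-0.4, -7.7, -2.7]
grip_width: 0.0101
```

```bash
python3 - <<'E'
from h import *
w=r.grab_frame("wrist");d=r.grab_frame("side");o=r.get_obs();print(o["tcp_pos"],o["contact_force"],o["moment"]); save(w,"w35.png",(230,160,340,260),7);save(d,"d35.png",(200,160,330,255),6)
R=Ro.from_rotvec(o["orientation"])
e=np.array([-23.6,-20,-.5]);E=R.apply(e)+o["tcp_pos"]*1000;print("eye",E)
print((R.inv()*RT(84.7-.4)).as_rotvec(degrees=True))
E
```

```text
[0.55979454 0.05179789 0.01606999] [ 0.651224   -7.93193336 -1.99613396] [-1.7451408  -0.14221338  0.10843371]
eye [561.82644201  75.37277463  36.00252796]
[ 0.35996072 -0.13327995  0.16981495]
```

View pics/w35.png

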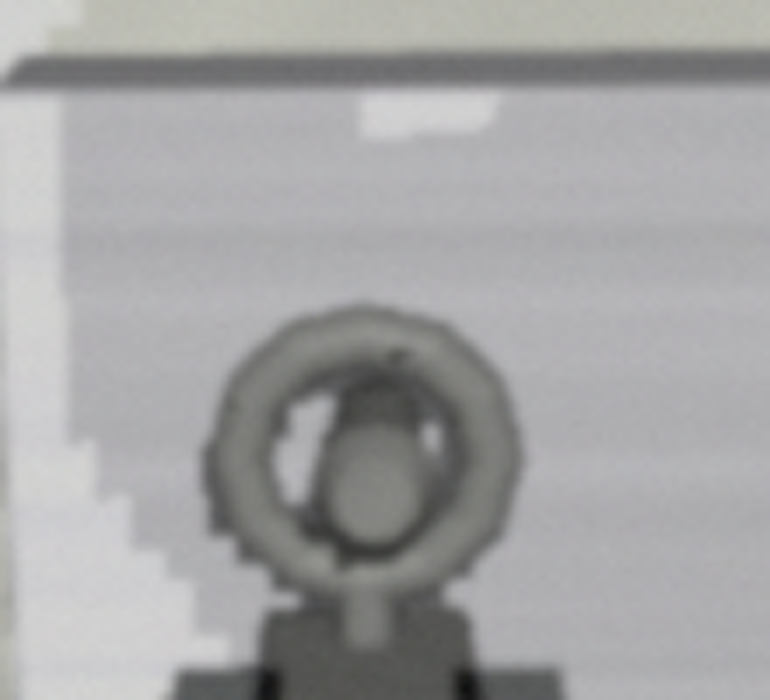

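View pics/d35.png

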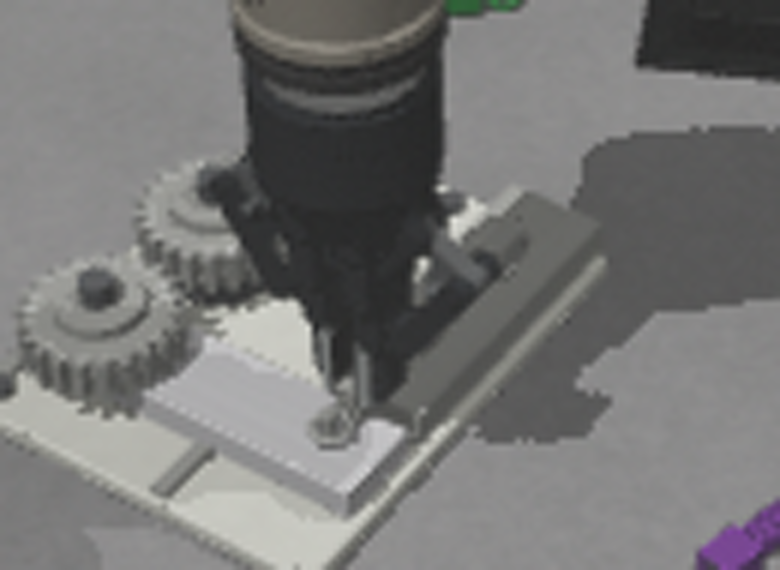

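Emit:
drive_tool --pt "3 0.3 0 0 0 0 7" --pt "6 0.3 0 0 0 0 7" --pt "9 0.3 0 0 0 0 7" --pt "12 0.3 0 0 0 0 7" --pt "14 0.3 0 0 0 0 7"

```text
clock: 18.55
tcp_pos: [0.5586, 0.0383, 0.016]
orientation: [-1.165, 1.287, -1.282]
contact_force: [0.1, -2.3, 1.0]
grip_width: 0.0109
```

```bash
python3 - <<'E'
from h import *
w=r.grab_frame("wrist");d=r.grab_frame("side");o=r.get_obs();print(o["tcp_pos"],o["contact_force"],o["moment"]); save(w,"w36.png",(180,110,400,260),3.5);save(d,"d36.png",(200,160,330,255),6)
E
```

```text
[0.55861093 0.03787637 0.01601001] [ 0.37071311 -2.52447124  1.87567761] [-0.56101999 -0.11728719  0.11199921]
```

View pics/w36.png

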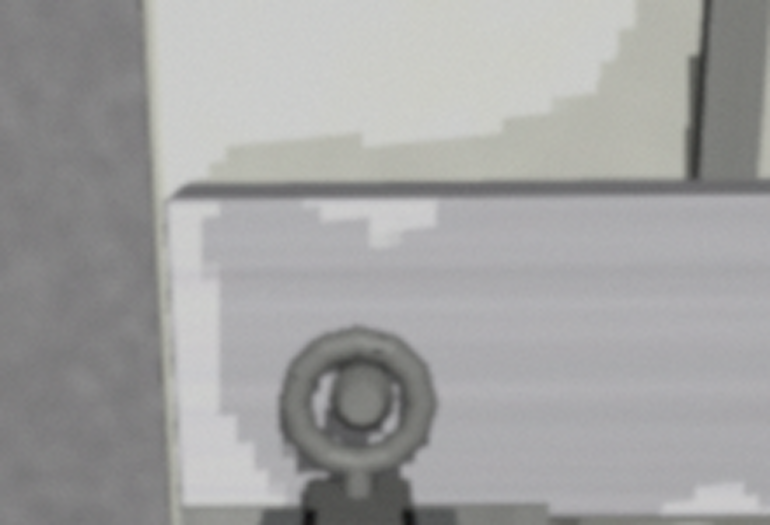

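View pics/d36.png

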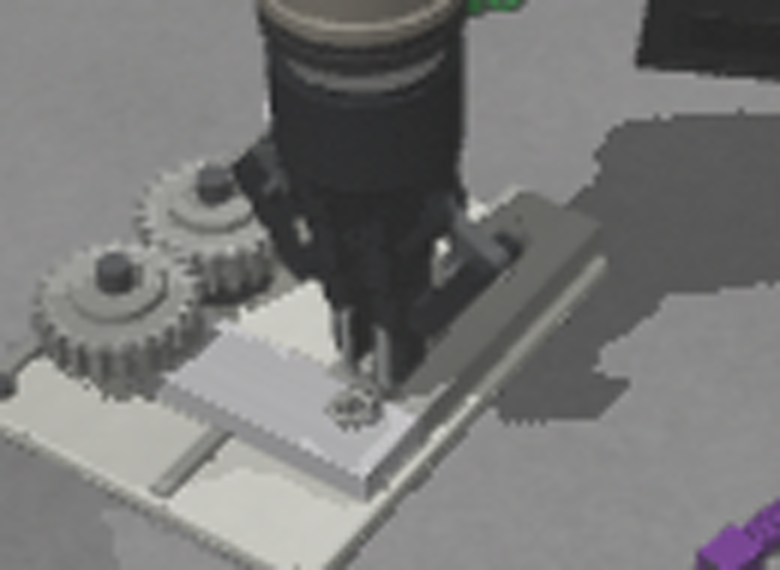

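Emit:
drive_tool --pt "0 0 0 0 0 0 20" --pt "0 0 0 0 0 0 30" --pt "0 0 0 0 0 0 34" --pt "0 -25 0 0 0 0 34" --pt "0 -70 0 0 0 0 34"

```text
clock: 19.15
tcp_pos: [0.5562, 0.0382, 0.084]
orientation: [-1.172, 1.291, -1.28]
contact_force: [0.3, -0.2, 0.0]
grip_width: 0.034
```

Emit:
drive_tool --pt "10 -20 0 0 0 0 40" --pt "40 -40 0 0 0 0 40" --pt "60 -60 0 0 0 0 40" --pt "60 -60 0 0 0 0 40"

```text
clock: 19.55
tcp_pos: [0.5524, -0.0246, 0.1469]
orientation: [-1.166, 1.291, -1.286]
contact_force: [-0.7, -0.1, 0.3]
grip_width: 0.0398
```

```bash
python3 - <<'E'
from h import *
w=r.grab_frame("wrist");d=r.grab_frame("side");s=r.grab_frame("scene");o=r.get_obs();print(o["tcp_pos"],o["contact_force"],o["moment"]); save(w,"w37.png",None,1.4);save(d,"d37.png",(200,160,330,255),6);save(s,"s37.png",None,1.4)
E
```

```text
[ 0.55054314 -0.02005879  0.14357493] [-0.12112406  1.23563159  0.27874251] [-0.01492928  0.06493614  0.02041503]
```

View pics/w37.png

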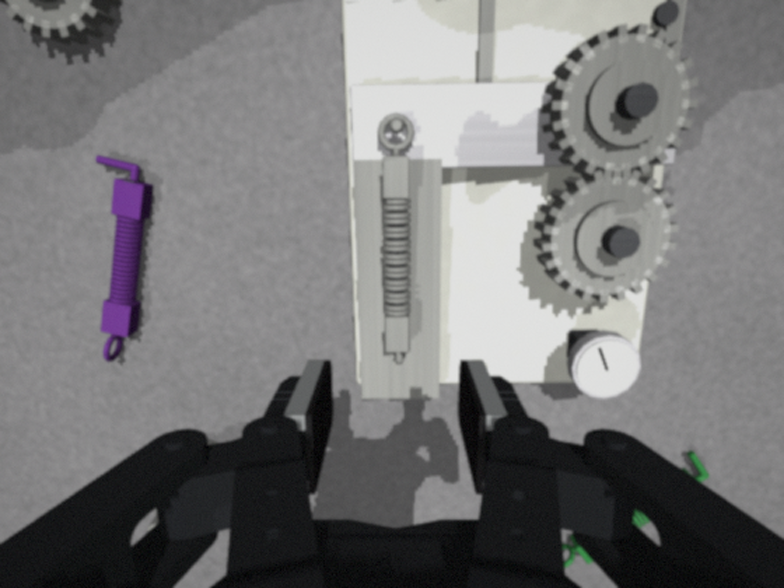

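View pics/d37.png

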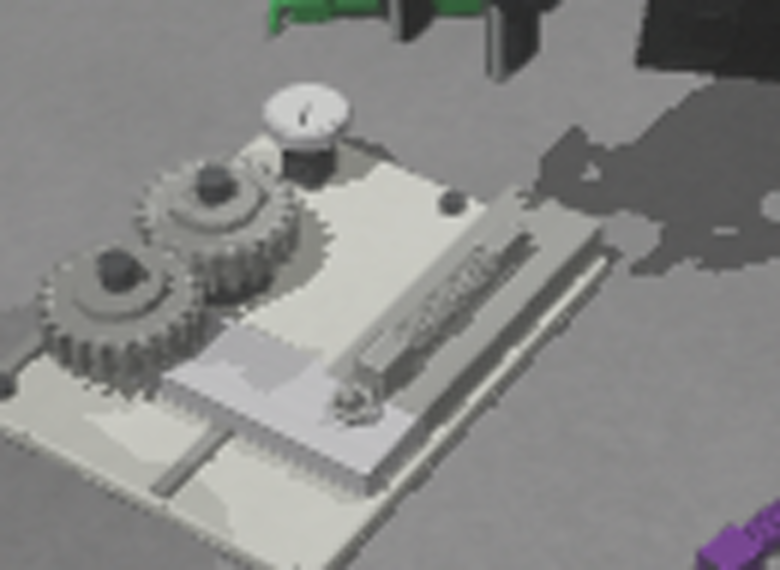

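View pics/s37.png

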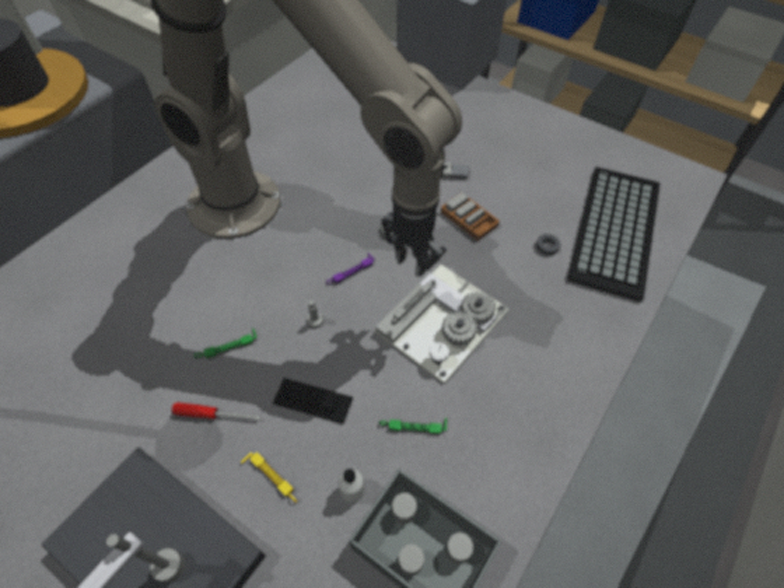

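```bash
python3 - <<'E'
from h import *
w=r.grab_frame("wrist");o=r.get_obs();save(w,"w38.png",(240,70,330,290),2.7);save(w,"w38b.png",(260,70,310,130),10)
c=lambda v,z,u=397:cast(w,u/1.4,v/1.4,z)
b=c(398,.03,401);e=c(160,.03);print("bed len",np.linalg.norm(b-e))
E
```

```text
bed len 0.14581009177640092
```

View pics/w38b.png

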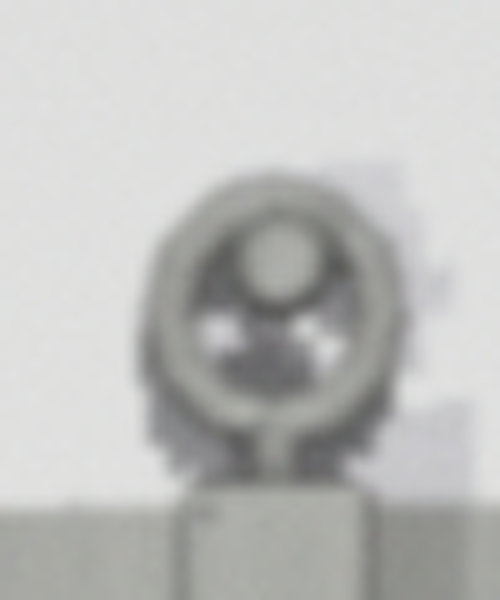

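View pics/w38.png

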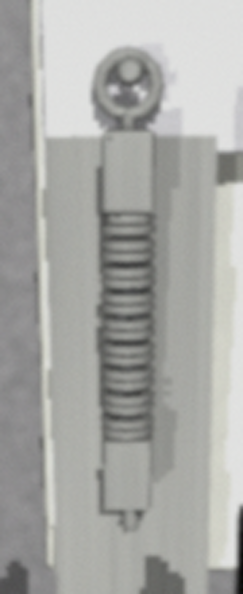

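```bash
python3 - <<'E'
from h import *
w=r.grab_frame("wrist")
p=cast(w,288,95.7,.046);b=cast(w,288,120.5,.03);e=cast(w,287.5,101,.036);l=cast(w,240+128/2.7,70+522/2.7,.036)
d=lambda a,b:np.linalg.norm((a-b)[:2])*1000
print("post-bedfront",d(p,b),"eye-post",d(e,p),"leg-eye",d(e,l),"leg-post",d(p,l))
s=r.grab_frame("side");save(s,"d39.png",(200,190,290,240),8.5);save(s,"d39f.png",None,1.4)
E
```

```text
post-bedfront 17.568338367666676 eye-post 3.3240067779088287 leg-eye 132.25917380554023 leg-post 135.56580337748665
```

View pics/d39f.png

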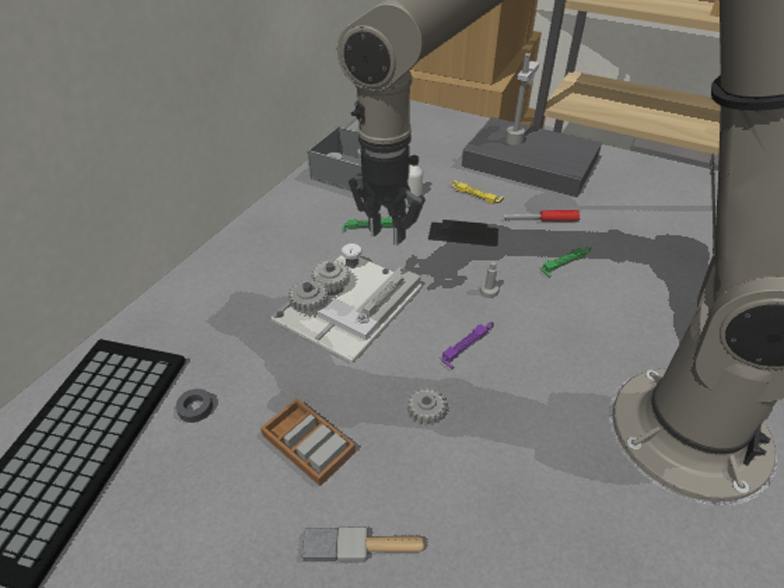

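View pics/d39.png

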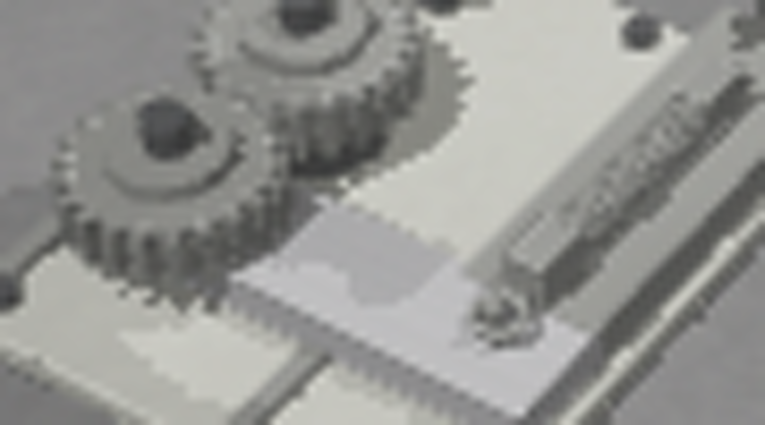

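```bash
python3 - <<'E'
from bench import r
print(r.get_obs()["clock"],r.hand_in())
E
```

```text
the job is handed in; nothing more can be done
19.85 None
```

The spring is fitted and the job was handed in at 19.85 s; the hand-in gives no verdict. I dropped the leg into the hole until the block rested on the bed. I then tilted the eye end up about 6°, stretched the spring and lowered the eye over the post. Still gripping, I let the spring draw the carriage home, then released it and backed off.

**Last checks, from the wrist camera (calibration good to about 2 mm):**
- **Carriage:** the post is about 135.6 mm from the leg and 17.6 mm past the bed front. Home is 135 mm and 17 mm, so this is within about 0.6 mm.
- **Gears:** they look meshed in the side and wrist views.
- **Eye:** its centre is about 3.3 mm from the post axis, with the ring down around the post.
- **Stretch:** the leg-to-eye distance is about 132 mm, so the spring is stretched about 12 mm.
- **Lie:** the spring looks flat on the bed.
- **Surroundings:** the gripper is clear of everything, and the loose things I could see look undisturbed.

**What disagreed or went wrong:**
- **Finger ends:** they appeared to sit about 15 mm above the reported TCP, so my first attempt to grip the leg block closed on nothing. I went lower and gripped it properly.
- **Opening reading:** it showed about 11 mm on the 14 mm blocks.
- **TCP readings:** they wandered by 1–2 mm while the arm was holding still, so I did the final alignment from the camera.

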